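# Fit the lamps and amber lenses of a light plinth

## Robot

A 6-joint arm with a two-finger parallel gripper is mounted at the origin on the work surface. World frame = base frame: x ahead of the robot, y to its left, z up, the work surface at z = 0. Lengths are in mm, angles in degrees, forces in N, time in s.
With the tool pointing down it reaches from about 275 to 850 mm from the base axis. Payload 5.2 kg.
Tool frame: the origin (TCP) lies at the very end of the fingers, on their centre line; the grasp point (between the pads) lies 19 mm behind it; z points along the fingers, y is the line along which they close (so a half turn about z gives the same grasp; the last joint's range is limited). The gripper opens to 85 mm and grips with 20 to 120 N. Pads are 22 mm wide; open, the fingers measure 114 mm over their backs; the gripper's body (76 mm by 85 mm) begins 54 mm behind the grasp point. The pads swing forward as they close: fully open they stand 13 mm farther back than shut.
Start: joints at [-78.312, 14.817, 87.949, -0, 77.235, -11.62], TCP at [217.641, -505.112, 231.31] pointing down, gripper open.
Joint ranges: [-179.93, 179.93], [-52.35, 119.4], [10.71, 147.94], [-69.91, 249.91], [12.55, 155.21], [-178.61, 178.61]. Speed limits (degrees/s): [147.25, 147.25, 180, 180, 180, 180].

## Interface

Orientations are given as a 3x3 rotation matrix whose columns are the frame's x, y, z axes.
In Python, from plant import ctrl gives the robot as it stands.
- The arm moves only by the tool drive_tool, never from a script. Its argument "increments" is a list of rows, each a list of 7 numbers: the opening, from -1 (shut) to 1 (fully open), then the shift along the world's x, y, z in cm, then the turn, a rotation vector about the world's x, y, z in degrees. A call has 1 to 20 rows; each row shifts and turns the commanded pose from where the row before left it; what a row does not reach is not made up. A row lasts 1/12 s, in which the tool goes at most 41.7 mm and 7.16 degrees, less where a joint would pass 70% of its speed; a pose out of reach is approached as far as the arm can. A call is refused whole if a number of a shift passes 4.17 or a number of a turn 7.16, either way. A call with a gripper value outside its range is refused whole. The fingers move at their own pace and stop on an object; the grip force is fixed at half the most. Time passes only in rows, so rows that do not move let the fingers close. It gives the time, the measured TCP pose, the force and the opening at its end, in the units of the state.
- ctrl.get_state(): the state, without advancing time (a new reading comes with each control period).
- ctrl.grab_frame(name): name is "scene" or "side" or "wrist"; returns a dict with "pixels" (384x512x3 uint8, red, green, blue), "mtx" (3x3 intrinsics, pixels), "origin" and "orientation" of the camera in the world; the wrist camera has in their place "mount" (4x4, takes a point from camera to tool coordinates, whose origin is the TCP and whose axes are the flange's). Camera axes: x right, y up, looking along -z (the intrinsics and any distortion apply to the point x, -y, -z); pixel columns grow to the right and rows downward; lengths in mm; the calibration is good to about 2 mm. A picture is of the moment at which its call begins: read the wrist's pose just before it. There is no depth.
- ctrl.hand_in(): hands the job in, once; it reports no verdict.
The state is a dict: "time_s": time; "joints": joint angles; "qd": joint speeds; "tau": joint torques, N m; "ee_pos": TCP position; "tool_rot": TCP orientation; "wrist_force": force on the tool from outside, world axes, zero at the start; "wrist_torque": the same for the moment, N m; "grip_width": finger opening in mm.
Only numpy, scipy, OpenCV 4.12 (cv2) and the standard library are available. Lean on these libraries where they do the work, as an engineer would, in place of code of your own. Each camera call takes 0.05 s, during which the arm holds its last target. There are 200 camera calls.

## Task

Hang every lamp on the bench in a bayonet socket of the plinth (any socket), lug bar in line with the yellow marks, and twist it clockwise until its lugs drop into the locking notches at the red marks. Lay an amber glass lens in the top of each lamp and press it down until it is fully home (a spare lens may stay on the bench). When all lamps are locked and have their lenses home, push the switch lever over to on; leave the jar, wrench and glass block alone.

Things in the scene. Friction and masses are not known exactly. Their poses are not given: they have to be found in the camera images.
- plinth: Dark steel plinth, fixed, 104 mm (its x) by 434 mm (its y), 15 mm high, origin under its centre. On it a row of four alike bayonet sockets, 115 mm apart along y, each with two aluminium hooks 180 deg apart, standing 20 mm above the plinth and out to 41 mm from the socket's centre, and a round gap 42 mm across between them for a lamp's stem (3 mm play).
- socket0_base (a point): Centre of a socket, on the plinth's top face; x axis = direction of the lug bar, either way round, when locked (red marks on the hook roofs). Lugs enter from above only with the bar 60 deg anticlockwise (from above) of socket x (yellow marks), and land on a ledge 6 mm above this point. Twisted 60 deg CLOCKWISE along the ledge to socket x, they drop 6 mm into the notches.
- socket1_base (a point): As socket0. The underside of the hook roofs is 16 mm above this point: the 7 mm high lugs have 3 mm of room between ledge and roof. The notches are 13 mm wide for the 8 mm lugs, so they drop in within 4 deg of socket x; an end stop 4 deg past socket x stops the twist.
- socket2_base (a point): As socket0. A lamp stands locked when its lugs rest on the plinth face in the notches: its mid point is then 33 mm above this point (39 mm while still on the ledge).
- lamp0_mid (a point): LED lamp (may be absent), 66 mm tall, 0.25 kg, upright; point half-way up, 33 mm above its underside. White square body 52 x 52 mm (sides along its x, y) from 28 to 66 mm up, gripped across two flat sides; below it a black stem 36 mm thick; at the foot a brass lug bar along lamp x, 66 long, 8 wide, 7 mm high (ends show beyond the body; red marks on the rim above).
- lamp1_mid (a point): As lamp0 (may be absent). Its top is an open recess 44 x 44 mm, 16 mm deep, rim walls 4 mm thick. In it, 6 mm below the rim, is a yellow round seat plate that slides down 6 mm to a stop against about 6 N of friction and stays down.
- lamp2_mid (a point): As lamp0 and lamp1 (may be absent).
- socket3_base (a point): As socket0.
- lamp3_mid (a point): As lamp0 and lamp1 (may be absent).
- lens3_mid (a point): As lens0.
- lens0_mid (a point): Amber glass lens: disc 40 mm in diameter, 10 mm thick, with a round glass stub 16 mm thick and 26 mm tall on its middle to grip it by (36 mm tall in all, 0.07 kg). Point half-way up, 18 mm above its underside, z up. Laid in a lamp's recess it is 45 mm above the lamp's mid point; pressed home 39 mm, the disc then 2 mm below the rim.
- lens1_mid (a point): As lens0.
- lens2_mid (a point): As lens0.
- switch (a joint): Lamp switch: toggle lever with a red ball on a grey block 70 x 50 x 25 mm; 0 = off, leaning towards the robot, 1.0 rad = on, leaning away from it. Needs about 1 N at the tip, stays where it is left.
- switch_tip (a point): Centre of the red ball (26 mm) at the end of the switch lever, 80 mm from the pivot, which is 22 mm above the bench; the horizontal part of its x axis is the direction in which to push it on (ball travel about 77 mm, about 92 mm up at the ends, 102 mm half-way).
- jar: Bystander: closed jar, 64 mm in diameter, 85 mm tall, origin under its centre.
- wrench: Bystander: steel wrench lying on the bench.
- glass_block: Bystander: green glass block 60 x 120 x 30 mm, origin under its centre.

How it is judged:
By the outcome, as a careful person would: the job done as asked, in the order asked, and still so for the second after the job is handed in, with the robot touching nothing.
Of lamp0, lamp1, lamp2, lamp3 only 3 to 4 are there at a start; the rules pass over those that are not, and their reading is None.
At some moment in a run one of lens0, lens1, lens2, lens3 may be knocked a few centimetres aside while the robot is not near it.
It also fails if it takes over 210 s, if anything falls off the work surface, if the arm or the gripper's body presses on something with over 40 N, if the wrist force passes 120 N, or if a joint passes its speed limit or range.

## Working session

There is one attempt and no reset: what is moved stays moved. The work goes in short steps, Python scripts to look and compute and a tool call to move; the robot and the scene stay as the last step left them, time stands still between calls to the robot, and variables do not carry over. Pictures are saved under pics/ and viewed, on a budget of 14 in all, crops included, one or two more only if the job needs it, and the job is handed in when it is done.

Besides the shell and the picture viewer there is one more tool, called after "Call:" as name(argument=value, ...), one argument or row to a line, values as JSON. drive_tool: Moves the arm, as the interface text tells. Its arguments: {"type":"object","properties":{"increments":{"type":"array","items":{"type":"array","items":{"type":"number"}}}},"required":["increments"]}

```bash
ls; mkdir -p pics; cat > h.py <<'E'
import numpy as np, cv2
from plant import ctrl
def grab(n,save=None):
    s=ctrl.get_state(); f=ctrl.grab_frame(n)
    K=np.array(f['mtx'],float)
    if 'mount' in f:
        M=np.array(f['mount']); R=np.array(s['tool_rot']); 
        O=R@M[:3,3]+np.array(s['ee_pos']); R=R@M[:3,:3]
    else: O=np.array(f['origin']);R=np.array(f['orientation'])
    im=cv2.cvtColor(np.array(f['pixels']),cv2.COLOR_RGB2BGR)
    if save: cv2.imwrite('pics/'+save+'.png',im)
    return dict(im=im,K=K,O=O,R=R,f=f)
def cast(c,uv,z):
    uv=np.atleast_2d(uv).astype(float)
    d=np.linalg.inv(c['K'])@np.c_[uv,np.ones(len(uv))].T
    d=(c['R']@(d*np.array([[1],[-1],[-1]]))).T
    return c['O']+d*((z-c['O'][2])/d[:,2])[:,None]
def proj(c,P):
    p=(np.atleast_2d(P)-c['O'])@c['R']*np.array([1,-1,-1]); p=p@c['K'].T
    return p[:,:2]/p[:,2:]
E
python3 - <<'E'
from h import *
for n in ('scene','side','wrist'):
    c=grab(n,n+'0'); print(n,c['O'].round(),c['R'].round(2).tolist(),c['K'].round(1).tolist(),[k for k in c['f']])
print(ctrl.get_state())
a=[cv2.imread('pics/%s0.png'%n) for n in('scene','side','wrist')]
E
```

```text
pics
scene [ 923.  545. 1097.] [[-0.85, -0.43, 0.28], [0.52, -0.72, 0.46], [0.01, 0.54, 0.84]] [[406.0, 0.0, 258.5], [0.0, 406.0, 186.3], [0.0, 0.0, 1.0]] ['pixels', 'mtx', 'origin', 'orientation']
side [494. 932. 641.] [[-0.99, 0.04, -0.1], [-0.11, -0.51, 0.85], [-0.02, 0.86, 0.51]] [[366.7, 0.0, 253.6], [0.0, 366.7, 190.6], [0.0, 0.0, 1.0]] ['pixels', 'mtx', 'origin', 'orientation']
wrist [ 289. -473.  373.] [[0.4, 0.88, 0.28], [-0.92, 0.38, 0.12], [-0.0, -0.3, 0.95]] [[268.9, 0.0, 260.2], [0.0, 268.9, 190.0], [0.0, 0.0, 1.0]] ['pixels', 'mtx', 'mount']
{'time_s': 0.15, 'joints': array([-7.83122435e+01,  1.48492369e+01,  8.79976011e+01,  1.74204642e-04,
        7.72347264e+01, -1.16203930e+01]), 'qd': array([-0.02769998,  0.01029313, -0.19955096, -0.07812235, -0.02620205,
       -0.03023738]), 'tau': array([ 1.51910546e-03, -4.46387780e+01, -2.90818423e+01, -3.15018224e-04,
        8.21049063e-03, -2.84948180e-05]), 'ee_pos': array([ 217.55219645, -504.69658544,  230.66322409]), 'tool_rot': array([[ 9.18390420e-01,  3.95675316e-01, -2.85479434e-04],
       [ 3.95675313e-01, -9.18389406e-01,  1.39465083e-03],
       [ 2.89647622e-04, -1.39379113e-03, -9.99998987e-01]]), 'wrist_force': array([ 0.38574527, -0.42778524, -0.1700781 ]), 'wrist_torque': array([-0.00554978,  0.02696244, -0.00678173]), 'grip_width': 85.1970111014553}
```

View pics/scene0.png

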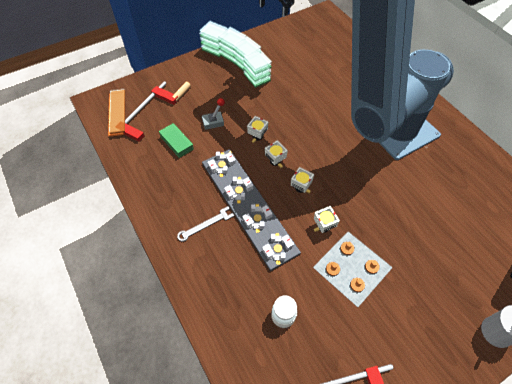

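View pics/side0.png

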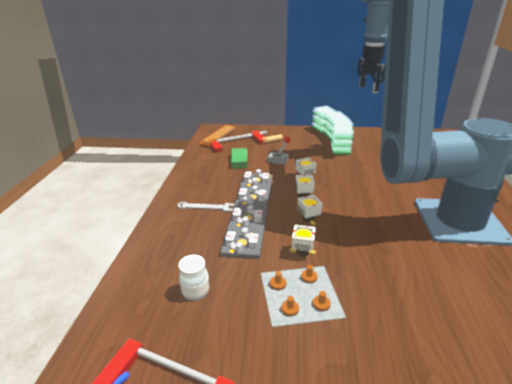

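The scene picture shows plinth (205–300, 150–270) with four sockets, four lamps at about (258,127), (276,152), (302,180), (326,218), four lenses on a mat near (352,268), switch ball at (220,101), jar at (284,312), glass block at (176,138) and wrench at (205,225). Side view agrees.

```bash
python3 - <<'E'
from h import *
c=dict(); 
c=grab('scene')
def P(n,uv,z): print(n,cast(c,uv,z)[:,:2].round().tolist())
P('lamps',[(258,127),(276,152),(302,180),(326,218)],55)
P('lens',[(347,247),(372,266),(358,284),(333,268)],30)
P('sock',[(222,165),(239,190),(258,218),(278,248)],20)
P('switch',[(220,101)],92);P('block',[(212,121)],10);P('jar',[(284,305)],85);P('plinthcorners',[(203,160),(228,151),(299,252),(270,269)],15)
P('green',[(176,138)],30);P('wrench',[(183,236),(230,213)],5);P('base',[(410,140)],0)
s=grab('side')
print('side lamps',cast(s,[(306,166),(305,184),(310,206),(303,238)],60)[:,:2].round().tolist())
E
```

```text
lamps [[452.0, -221.0], [457.0, -101.0], [447.0, 31.0], [462.0, 176.0]]
lens [[455.0, 273.0], [431.0, 354.0], [497.0, 375.0], [527.0, 303.0]]
sock [[621.0, -169.0], [621.0, -57.0], [621.0, 58.0], [622.0, 171.0]]
switch [[520.0, -358.0]]
block [[557.0, -361.0]]
jar [[711.0, 330.0]]
plinthcorners [[663.0, -222.0], [575.0, -212.0], [576.0, 211.0], [674.0, 211.0]]
green [[703.0, -339.0]]
wrench [[838.0, -12.0], [681.0, -8.0]]
base [[6.0, 60.0]]
side lamps [[445.0, -209.0], [450.0, -84.0], [437.0, 42.0], [458.0, 191.0]]
```

Call:
drive_tool(
  increments=[
    [1, 2.3, 3.04, 0.5, 0, 0, -1.66],
    [1, 2.3, 3.04, 0.5, 0, 0, -1.66],
    [1, 2.3, 3.04, 0.5, 0, 0, -1.66],
    [1, 2.3, 3.04, 0.5, 0, 0, -1.66],
    [1, 2.3, 3.04, 0.5, 0, 0, -1.66],
    [1, 2.3, 3.04, 0.5, 0, 0, -1.66],
    [1, 2.3, 3.04, 0.5, 0, 0, -1.66],
    [1, 2.3, 3.04, 0.5, 0, 0, -1.66],
    [1, 2.3, 3.04, 0.5, 0, 0, -1.66],
    [1, 2.3, 3.04, 0.5, 0, 0, -1.66],
    [1, 2.3, 3.04, 0.5, 0, 0, -1.66],
    [1, 2.3, 3.04, 0.5, 0, 0, -1.66],
    [1, 2.3, 3.04, 0.5, 0, 0, -1.66],
    [1, 2.3, 3.04, 0.5, 0, 0, -1.66],
    [1, 0, 0, 0, 0, 0, 0],
    [1, 0, 0, 0, 0, 0, 0],
    [1, 0, 0, 0, 0, 0, 0],
  ],
)

```text
time_s: 1.67
ee_pos: [539.3, -79.5, 300.9]
tool_rot: [[1.0, 0.002, -0.001], [0.002, -1.0, -0.0], [-0.001, 0.0, -1.0]]
wrist_force: [-0.0, -0.1, -0.3]
grip_width: 85.4
```

```bash
python3 - <<'E'
from h import *
c=grab('wrist','w1'); print(c['O'].round(1)); np.save('w1.npy',c,allow_pickle=True)
print(ctrl.get_state()['ee_pos'])
cv2.imwrite('pics/w1b.png',cv2.resize(c['im'],None,fx=1.56,fy=1.56,interpolation=cv2.INTER_CUBIC))
E
```

```text
[616.8 -78.3 443.4]
[538.98231146 -80.13166764 300.88596966]
```

View pics/w1b.png

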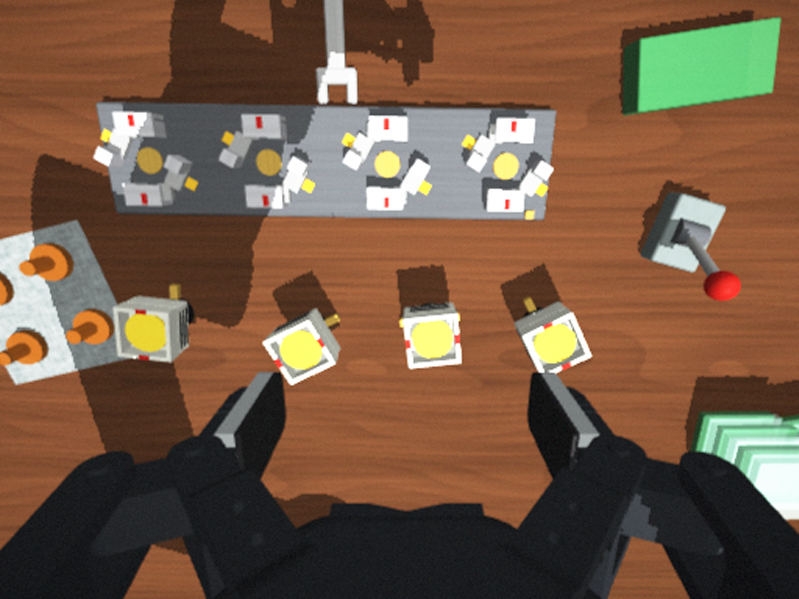

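The wrist view shows sockets (yellow discs, upscaled px) at (150,160), (269,162), (387,164), (506,165) with red marks up/down and yellow marks upper-left/lower-right. The lamps are at (145,333), (301,349), (433,338) and (556,343), the switch ball at (722,286).

```bash
cat >> h.py <<'E'
def blobs(c,lo,hi,amin,amax):
    hsv=cv2.cvtColor(c['im'],cv2.COLOR_BGR2HSV)
    if lo[0]<0: m=cv2.inRange(hsv,(0,lo[1],lo[2]),hi)|cv2.inRange(hsv,(180+lo[0],lo[1],lo[2]),(180,255,255))
    else: m=cv2.inRange(hsv,lo,hi)
    n,l,st,ce=cv2.connectedComponentsWithStats(m)
    return [(ce[i],st[i,4],st[i,2:4]) for i in range(1,n) if amin<=st[i,4]<=amax]
E
python3 - <<'E'
from h import *
c=np.load('w1.npy',allow_pickle=True).item()
for ce,a,wh in blobs(c,(22,120,60),(35,255,255),4,3000):
    print('Y',(ce*1.56).round(),a,wh,'z60',cast(c,ce,60)[0,:2].round(1),'z15',cast(c,ce,15)[0,:2].round(1))
for ce,a,wh in blobs(c,(-8,150,70),(6,255,255),2,3000):
    print('R',(ce*1.56).round(),a,wh,'z66',cast(c,ce,66)[0,:2].round(1),'z35',cast(c,ce,35)[0,:2].round(1))
E
```

```text
Y [105. 135.] 37 [6 8] z60 [639.9 178.8] z15 [642.6 208.9]
Y [227. 138.] 39 [8 8] z60 [638.   74.9] z15 [640.5  92.8]
Y [348. 140.] 44 [8 8] z60 [636.7 -28.7] z15 [639.  -22.9]
Y [468. 142.] 49 [9 9] z60 [ 635.4 -131.9] z15 [ 637.5 -138.2]
Y [147. 159.] 79 [14 16] z60 [620.6 146.1] z15 [621.1 172.5]
Y [268. 162.] 110 [15 16] z60 [618.6  41.9] z15 [618.8  56. ]
Y [385. 157.] 18 [ 4 10] z60 [622.4 -60.6] z15 [623.1 -58.5]
Y [157. 155.] 4 [2 4] z60 [623.6 137.2] z15 [624.4 162.5]
Y [392. 154.] 6 [2 3] z60 [624.8 -66.5] z15 [625.7 -65.2]
Y [505. 164.] 94 [15 17] z60 [ 617.  -164.3] z15 [ 617.  -174.4]
Y [392. 167.] 14 [2 9] z60 [614.4 -66.3] z15 [614.1 -64.9]
Y [377. 166.] 6 [2 4] z60 [615.5 -52.9] z15 [615.4 -49.9]
Y [499. 165.] 5 [3 3] z60 [ 616.3 -159.7] z15 [ 616.2 -169.2]
Y [386. 170.] 4 [2 3] z60 [611.9 -60.6] z15 [611.3 -58.6]
Y [387. 176.] 7 [5 2] z60 [607.  -61.4] z15 [605.8 -59.4]
Y [190. 183.] 44 [8 8] z60 [600.3 111.9] z15 [598.4 134.3]
Y [308. 185.] 45 [8 8] z60 [599.1   8.5] z15 [597.1  18.7]
Y [424. 187.] 44 [9 9] z60 [597.4 -94.6] z15 [595.1 -96.5]
Y [541. 189.] 35 [7 8] 
[... 993 characters left out ...]
586.   45.6] z35 [583.5  55.8]
R [386. 201.] 10 [2 5] z66 [585.6 -60.9] z35 [583.1 -59.5]
R [506. 204.] 12 [2 6] z66 [ 583.9 -166.8] z35 [ 581.2 -174.1]
R [722. 285.] 368 [24 20] z66 [ 509.5 -374.1] z35 [ 500.7 -398.4]
R [140. 311.] 12 [6 2] z66 [482.4 175.4] z35 [471.3 196.2]
R [547. 325.] 6 [4 3] z66 [ 469.5 -214.7] z35 [ 457.4 -225.9]
R [457. 339.] 15 [3 5] z66 [ 454.9 -128.6] z35 [ 441.6 -132.7]
R [321. 342.] 8 [4 4] z66 [450.5   4.7] z35 [436.8  11.5]
R [407. 344.] 12 [3 5] z66 [449.2 -79.8] z35 [435.4 -80. ]
R [143. 358.] 18 [6 4] z66 [433.9 181.4] z35 [418.8 202.7]
R [278. 363.] 17 [5 6] z66 [428.4  48.6] z35 [412.9  59. ]
R [565. 366.] 16 [6 5] z66 [ 425.4 -237.6] z35 [ 409.6 -250.7]
```

Call:
drive_tool(
  increments=[
    [1, -0.9, 2.87, -2.12, 0, 0, -0.78],
    [1, -0.9, 2.87, -2.12, 0, 0, -0.78],
    [1, -0.9, 2.87, -2.12, 0, 0, -0.78],
    [1, -0.9, 2.87, -2.12, 0, 0, -0.78],
    [1, -0.9, 2.87, -2.12, 0, 0, -0.78],
    [1, -0.9, 2.87, -2.12, 0, 0, -0.78],
    [1, -0.9, 2.87, -2.12, 0, 0, -0.78],
    [1, -0.9, 2.87, -2.12, 0, 0, -0.78],
    [1, -0.9, 2.87, -2.12, 0, 0, -0.78],
    [1, 0, 0, 0, 0, 0, 0],
    [1, 0, 0, 0, 0, 0, 0],
    [1, 0, 0, 0, 0, 0, 0],
  ],
)

```text
time_s: 2.72
ee_pos: [459.3, 177.5, 111.0]
tool_rot: [[0.993, -0.122, 0.001], [-0.122, -0.993, -0.0], [0.001, 0.0, -1.0]]
wrist_force: [0.6, -1.1, 0.3]
grip_width: 85.5
```

```bash
python3 - <<'E'
from h import *
c=grab('wrist','w2'); np.save('w2.npy',c,allow_pickle=True)
print(ctrl.get_state()['ee_pos'])
for ce,a,wh in blobs(c,(22,120,60),(35,255,255),40,9000): print('Y',ce.round(),a,'z60',cast(c,ce,60)[0,:2].round(1))
for ce,a,wh in blobs(c,(-8,150,70),(6,255,255),8,3000): print('R',ce.round(),a,'z66',cast(c,ce,66)[0,:2].round(1),'z35',cast(c,ce,35)[0,:2].round(1))
for ce,a,wh in blobs(c,(6,150,70),(16,255,255),60,3000): print('O',ce.round(),a,'z10',cast(c,ce,10)[0,:2].round(1))
E
```

```text
[459.84505318 177.35952651 111.3596245 ]
Y [244.   3.] 103 z60 [597.5 172. ]
Y [447.   2.] 63 z60 [582.6  46.8]
Y [296.  16.] 200 z60 [586.7 140.3]
Y [261. 163.] 78 z60 [496.3 173.4]
Y [262. 210.] 2041 z60 [459.4 177.6]
Y [459. 212.] 2003 z60 [439.7  26.3]
Y [395. 204.] 57 z60 [451.9  75.5]
R [411.  14.] 95 z66 [577.4  71.7] z35 [584.3  55.6]
R [250.  34.] 88 z66 [578.8 170.4] z35 [585.8 170.6]
R [261. 183.] 49 z66 [482.5 175. ] z35 [473.6 175.9]
R [496. 198.] 80 z66 [450.6   4.7] z35 [436.5 -22.5]
R [434. 231.] 50 z66 [428.5  48. ] z35 [410.8  28. ]
R [262. 243.] 62 z66 [434.5 180.6] z35 [417.7 182.5]
O [120. 145.] 1677 z10 [517.7 299.2]
O [168. 216.] 1274 z10 [445.1 271. ]
O [106. 368.] 1308 z10 [261.  388.5]
O [415. 366.] 1094 z10 [218.9  22.1]
```

View pics/w2.png

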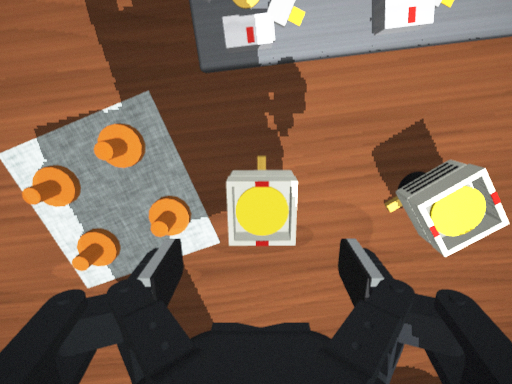

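The wrist view confirms L1 at centre (262,210), with L2 at (459,212) and lenses at the left, agreeing with the first view to 0.7 mm.

Call:
drive_tool(
  increments=[
    [1, -0.1, 0.04, -2.3, 0, 0, 0],
    [1, 0, 0, -2.3, 0, 0, 0],
    [1, 0, 0, -2.3, 0, 0, 0],
    [1, 0, 0, -1.4, 0, 0, 0],
    [1, 0, 0, 0, 0, 0, 0],
    [-1, 0, 0, 0, 0, 0, 0],
    [-1, 0, 0, 0, 0, 0, 0],
    [-1, 0, 0, 0, 0, 0, 0],
    [-1, 0, 0, 0, 0, 0, 0],
    [-1, 0, 0, 0, 0, 0, 0],
    [-1, 0, 0, 0, 0, 0, 0],
    [-1, 0, 0, 0, 0, 0, 0],
    [-1, 0, 0, 0, 0, 0, 0],
  ],
)

```text
time_s: 3.85
ee_pos: [459.4, 178.9, 29.3]
tool_rot: [[0.993, -0.121, 0.004], [-0.121, -0.993, -0.0], [0.004, -0.0, -1.0]]
wrist_force: [0.8, -3.9, 6.9]
grip_width: 51.1
```

Call:
drive_tool(
  increments=[
    [-1, 0, 0, 1.5, 0, 0, 0],
    [-1, 0, 0, 2.0, 0, 0, 0],
    [-1, 0, 0, 2.0, 0, 0, 0],
    [-1, 0, 0, 2.0, 0, 0, 0],
    [-1, 1.606, -0.084, 0, 0, 0, 6.63],
    [-1, 1.606, -0.084, 0, 0, 0, 6.63],
    [-1, 1.606, -0.084, 0, 0, 0, 6.63],
    [-1, 1.606, -0.084, 0, 0, 0, 6.63],
    [-1, 1.606, -0.084, 0, 0, 0, 6.63],
    [-1, 1.606, -0.084, 0, 0, 0, 6.63],
    [-1, 1.606, -0.084, 0, 0, 0, 6.63],
    [-1, 1.606, -0.084, 0, 0, 0, 6.63],
    [-1, 1.606, -0.084, 0, 0, 0, 6.63],
    [-1, 1.606, -0.084, 0, 0, 0, 6.63],
    [-1, 0, 0, 0, 0, 0, 0],
    [-1, 0, 0, 0, 0, 0, 0],
    [-1, 0, 0, 0, 0, 0, 0],
  ],
)

```text
time_s: 5.27
ee_pos: [617.1, 170.9, 102.1]
tool_rot: [[0.512, 0.859, -0.002], [0.859, -0.512, -0.0], [-0.001, -0.002, -1.0]]
wrist_force: [0.1, -0.0, -3.0]
grip_width: 51.1
```

```bash
python3 - <<'E'
from h import *
c=grab('wrist','w3'); 
s=ctrl.get_state(); print(s['ee_pos'],s['wrist_force'],np.degrees(np.arctan2(s['tool_rot'][1,0],s['tool_rot'][0,0])))
for ce,a,wh in blobs(c,(22,120,60),(35,255,255),20,9000): print('Y',ce.round(),a,'z138',cast(c,ce,138-4)[0,:2].round(1),'z35',cast(c,ce,35)[0,:2].round(1))
for ce,a,wh in blobs(c,(-8,150,70),(6,255,255),8,3000): print('R',ce.round(),a,'z140',cast(c,ce,142)[0,:2].round(1),'z35',cast(c,ce,35)[0,:2].round(1))
E
```

```text
[616.95887181 170.94443543 102.2919031 ] [ 0.02503179 -0.06755641 -3.65406783] 59.25320308459012
Y [263. 148.] 151 z138 [649.8 222.8] z35 [643.  209.5]
Y [263. 191.] 427 z138 [639.9 206.7] z35 [624.4 179. ]
Y [260. 273.] 4810 z138 [618.2 172.3] z35 [583.2 113.9]
Y [369. 334.] 59 z138 [647.9 111.6] z35 [639.5  -1.1]
R [301. 183.] 60 z140 [655.9 204.4] z35 [654.4 169.8]
R [260. 234.] 179 z140 [630.6 193.1] z35 [602.7 146.6]
R [260. 324.] 119 z140 [606.5 152.9] z35 [553.6  64.5]
```

View pics/w3.png

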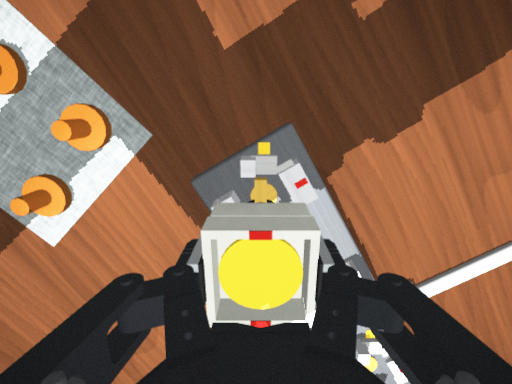

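Lamp seat at (260,273), socket's yellow mark ahead at (263,148) in line with the lug bar; red hook mark at (301,183). The lamp is well aligned, with a small correction left.

Call:
drive_tool(
  increments=[
    [-1, 0.23, -0.12, -1.0, 0, 0, 0],
    [-1, 0, 0, -1.0, 0, 0, 0],
    [-1, 0, 0, -1.0, 0, 0, 0],
    [-1, 0, 0, -0.6, 0, 0, 0],
    [-1, 0, 0, -0.6, 0, 0, 0],
    [-1, 0, 0, -0.5, 0, 0, 0],
    [-1, 0, 0, 0, 0, 0, 0],
    [-1, 0, 0, 0, 0, 0, 0],
    [-1, 0, 0, 0, 0, 0, 0],
  ],
)

```text
time_s: 6.07
ee_pos: [620.9, 169.7, 55.8]
tool_rot: [[0.51, 0.86, 0.001], [0.86, -0.51, 0.0], [0.0, 0.001, -1.0]]
wrist_force: [-0.4, 0.2, -3.4]
grip_width: 51.2
```

Call:
drive_tool(
  increments=[
    [-1, 0, 0, -0.2, 0, 0, 0],
    [-1, 0, 0, -0.2, 0, 0, 0],
    [-1, 0, 0, -0.1, 0, 0, 0],
    [-1, 0, 0, 0, 0, 0, 0],
    [-1, 0, 0, 0, 0, 0, 0],
  ],
)

```text
time_s: 6.48
ee_pos: [620.5, 169.6, 50.5]
tool_rot: [[0.51, 0.86, 0.0], [0.86, -0.51, 0.0], [0.0, -0.0, -1.0]]
wrist_force: [0.3, -0.0, -3.1]
grip_width: 51.3
```

Call:
drive_tool(
  increments=[
    [-1, 0, 0, 0, 0, 0, -6],
    [-1, 0, 0, 0, 0, 0, -6],
    [-1, 0, 0, 0, 0, 0, -6],
    [-1, 0, 0, 0, 0, 0, -6],
    [-1, 0, 0, 0, 0, 0, -6],
    [-1, 0, 0, 0, 0, 0, -6],
    [-1, 0, 0, 0, 0, 0, -6],
    [-1, 0, 0, 0, 0, 0, -6],
    [-1, 0, 0, 0, 0, 0, -6],
    [-1, 0, 0, 0, 0, 0, -6],
    [-1, 0, 0, 0, 0, 0, 0],
    [-1, 0, 0, 0, 0, 0, 0],
  ],
)

```text
time_s: 7.48
ee_pos: [620.6, 169.6, 50.5]
tool_rot: [[1.0, -0.008, 0.0], [-0.008, -1.0, -0.0], [0.0, 0.0, -1.0]]
wrist_force: [0.4, -0.4, -3.1]
grip_width: 51.3
```

Call:
drive_tool(
  increments=[
    [-1, 0, 0, -0.2, 0, 0, 0],
    [-1, 0, 0, -0.2, 0, 0, 0],
    [-1, 0, 0, -0.2, 0, 0, 0],
    [-1, 0, 0, -0.05, 0, 0, 0],
    [-1, 0, 0, 0, 0, 0, 0],
    [-1, 0, 0, 0, 0, 0, 0],
  ],
)

```text
time_s: 7.98
ee_pos: [620.5, 169.6, 44.4]
tool_rot: [[1.0, -0.011, 0.0], [-0.011, -1.0, 0.0], [0.0, -0.0, -1.0]]
wrist_force: [-2.1, 0.8, 3.0]
grip_width: 51.1
```

Call:
drive_tool(
  increments=[
    [1, 0, 0, 0, 0, 0, 0],
    [1, 0, 0, 0, 0, 0, 0],
    [1, 0, 0, 0, 0, 0, 0],
    [1, 0, 0, 0, 0, 0, 0],
    [1, 0, 0, 1.2, 0, 0, 0],
    [1, 0, 0, 2.4, 0, 0, 0],
    [1, 0, 0, 3.0, 0, 0, 0],
    [1, -1.065, -0.841, 0, 0, 0, 6.9],
    [1, -1.065, -0.841, 0, 0, 0, 6.9],
    [1, -1.065, -0.841, 0, 0, 0, 6.9],
    [1, -1.065, -0.841, 0, 0, 0, 6.9],
    [1, -1.065, -0.841, 0, 0, 0, 6.9],
    [1, -1.065, -0.841, 0, 0, 0, 6.9],
    [1, -1.065, -0.841, 0, 0, 0, 6.9],
    [1, -1.065, -0.841, 0, 0, 0, 6.9],
    [1, -1.065, -0.841, 0, 0, 0, 6.9],
    [1, -1.065, -0.841, 0, 0, 0, 6.9],
  ],
)

```text
time_s: 9.4
ee_pos: [513.9, 85.1, 111.0]
tool_rot: [[0.363, 0.932, 0.001], [0.932, -0.363, -0.0], [0.0, 0.001, -1.0]]
wrist_force: [-0.0, -0.2, 0.2]
grip_width: 85.8
```

Call:
drive_tool(
  increments=[
    [1, -1.065, -0.841, 0, 0, 0, 6.9],
    [1, -1.065, -0.841, 0, 0, 0, 6.9],
    [1, -1.065, -0.841, 0, 0, 0, 6.9],
    [1, -1.065, -0.841, 0, 0, 0, 6.9],
    [1, -1.065, -0.841, 0, 0, 0, 6.9],
    [1, -1.065, -0.841, 0, 0, 0, 6.9],
    [1, -1.065, -0.841, 0, 0, 0, 6.9],
    [1, 0, 0, 0, 0, 0, 0],
    [1, 0, 0, 0, 0, 0, 0],
    [1, 0, 0, 0, 0, 0, 0],
  ],
)

```text
time_s: 10.23
ee_pos: [440.5, 26.7, 110.7]
tool_rot: [[-0.445, 0.895, 0.002], [0.895, 0.445, -0.0], [-0.001, 0.002, -1.0]]
wrist_force: [0.5, -0.5, 0.3]
grip_width: 85.3
```

```bash
cat > look.py <<'E'
from h import *
import sys
c=grab('wrist',sys.argv[1]); zs=[float(a) for a in sys.argv[2:]]
s=ctrl.get_state(); print(s['time_s'],s['ee_pos'].round(1),s['joints'].round(),'yaw',np.degrees(np.arctan2(s['tool_rot'][1,0],s['tool_rot'][0,0])).round(1))
for nm,lo,hi,a0 in (('Y',(22,120,60),(35,255,255),100),('R',(-8,150,70),(6,255,255),30),('O',(6,150,70),(16,255,255),60)):
    for ce,a,wh in blobs(c,lo,hi,a0,9000): print(nm,ce.round(),a,*[cast(c,ce,z)[0,:2].round(1) for z in zs])
E
python3 look.py w4 60 66
```

```text
10.2833 [440.5  26.8 110.6] [-11.  11. 112.   0.  57. -38.] yaw 116.5
Y [468. 165.] 132 [562.8 126.8] [557.9 125.8]
Y [258. 209.] 2041 [439.4  27.4] [438.4  29.5]
Y [435. 245.] 267 [581.8  62.8] [576.4  63.8]
Y [197. 328.] 361 [441.4 -99.7] [440.3 -93.6]
R [505. 122.] 73 [565.5 162.3] [560.6 160.3]
R [257. 182.] 64 [429.4  46.5] [428.7  48.1]
R [416. 239.] 43 [564.2  60.4] [559.4  61.5]
R [258. 242.] 57 [452.4   2. ] [451.    4.9]
R [475. 269.] 40 [625.5  59.5] [618.7  60.7]
R [213. 321.] 33 [450.6 -85.9] [449.2 -80.2]
O [495. 288.] 2387 [652.7  52.3] [645.1  53.7]
O [106. 368.] 1310 [ 382.2 -182.1] [ 383.  -173.4]
O [416. 370.] 1158 [647.6 -53.5] [640.1 -48.8]
```

Call:
drive_tool(
  increments=[
    [1, -0.09, 0, -2.4, 0, 0, 0],
    [1, 0, 0, -2.4, 0, 0, 0],
    [1, 0, 0, -2.2, 0, 0, 0],
    [1, 0, 0, -1.14, 0, 0, 0],
    [1, 0, 0, 0, 0, 0, 0],
    [-1, 0, 0, 0, 0, 0, 0],
    [-1, 0, 0, 0, 0, 0, 0],
    [-1, 0, 0, 0, 0, 0, 0],
    [-1, 0, 0, 0, 0, 0, 0],
    [-1, 0, 0, 0, 0, 0, 0],
    [-1, 0, 0, 0, 0, 0, 0],
    [-1, 0, 0, 0, 0, 0, 0],
    [-1, 0, 0, 0, 0, 0, 0],
  ],
)

```text
time_s: 11.37
ee_pos: [439.7, 26.5, 29.7]
tool_rot: [[-0.448, 0.894, 0.003], [0.894, 0.448, -0.0], [-0.002, 0.002, -1.0]]
wrist_force: [0.3, 0.8, 6.5]
grip_width: 51.3
```

Call:
drive_tool(
  increments=[
    [-1, 0, 0, 1.5, 0, 0, 0],
    [-1, 0, 0, 2.0, 0, 0, 0],
    [-1, 0, 0, 2.0, 0, 0, 0],
    [-1, 0, 0, 2.0, 0, 0, 0],
    [-1, 1.99, 0.31, 0, 0, 0, -6.36],
    [-1, 1.99, 0.31, 0, 0, 0, -6.36],
    [-1, 1.99, 0.31, 0, 0, 0, -6.36],
    [-1, 1.99, 0.31, 0, 0, 0, -6.36],
    [-1, 1.99, 0.31, 0, 0, 0, -6.36],
    [-1, 1.99, 0.31, 0, 0, 0, -6.36],
    [-1, 1.99, 0.31, 0, 0, 0, -6.36],
    [-1, 1.99, 0.31, 0, 0, 0, -6.36],
    [-1, 1.99, 0.31, 0, 0, 0, -6.36],
    [-1, 0, 0, 0, 0, 0, 0],
    [-1, 0, 0, 0, 0, 0, 0],
    [-1, 0, 0, 0, 0, 0, 0],
  ],
)

```text
time_s: 12.7
ee_pos: [616.4, 54.6, 102.8]
tool_rot: [[0.507, 0.862, -0.003], [0.862, -0.507, 0.0], [-0.001, -0.002, -1.0]]
wrist_force: [-0.5, -0.4, -2.5]
grip_width: 51.1
```

```bash
python3 look.py w5 133 139 35 15
```

```text
12.75 [616.3  54.6 103. ] [-5. 28. 87. -0. 65. 25.] yaw 59.5
Y [164.  61.] 4333 [632.8 154.3] [634.1 152.6] [612.2 182.8] [608.  188.6]
Y [194. 129.] 151 [628.  127.4] [629.5 127.1] [603.2 132.4] [598.1 133.4]
Y [262. 147.] 140 [648.6 107. ] [649.  107.8] [641.8  94.3] [640.4  91.7]
Y [261. 190.] 278 [638.6  91.1] [639.6  92.8] [623.2  64.6] [620.   59.1]
Y [260. 271.] 4798 [617.3  55.7] [619.4  59.2] [583.2  -1.7] [576.2 -13.4]
R [196.  36.] 140 [648.  155.1] [648.4 153.3] [640.7 184.2] [639.2 190.2]
R [223.  44.] 100 [655.3 147.5] [655.4 146.1] [654.4 170. ] [654.3 174.6]
R [125.  83.] 147 [614.9 155.5] [617.1 153.7] [578.8 185.1] [571.4 191.1]
R [299. 182.] 62 [654.6  85.9] [654.7  87.8] [653.   54.8] [652.7  48.4]
R [260. 234.] 176 [627.6  73. ] [629.2  75.6] [602.5  30.6] [597.4  22. ]
R [260. 323.] 159 [601.5  29. ] [604.4  34. ] [553.6 -51.7] [543.8 -68.1]
O [6. 9.] 258 [593.8 197.2] [597.2 193.2] [539.3 263.1] [528.1 276.6]
O [112.  11.] 577 [626.4 176.9] [628. 174.] [600.3 225.2] [595. 235.]
O [433.  27.] 350 [724.8 113.2] [721.2 113.6] [784.5 105.9] [796.7 104.4]
O [465.  18.] 213 [735.9 110. ] [731.7 110.6] [805.3  99.9] [819.4  97.8]
O [273.  22.] 67 [674.8 144.5] [673.8 143.2] [690.9 164.4] [694.1 168.5]
O [352. 217.] 235 [667.4  59.4] [666.8  62.7] [676.9   5.1] [678.9  -6. ]
O [144. 358.] 1456 [534.6  40.5] [541.1  44.8] [428.4 -30.2] [406.7 -44.6]
```

Call:
drive_tool(
  increments=[
    [-1, 0.22, 0.0, -1.0, 0, 0, 0],
    [-1, 0, 0, -1.0, 0, 0, 0],
    [-1, 0, 0, -1.0, 0, 0, 0],
    [-1, 0, 0, -0.6, 0, 0, 0],
    [-1, 0, 0, -0.6, 0, 0, 0],
    [-1, 0, 0, -0.4, 0, 0, 0],
    [-1, 0, 0, -0.3, 0, 0, 0],
    [-1, 0, 0, -0.2, 0, 0, 0],
    [-1, 0, 0, -0.1, 0, 0, 0],
    [-1, 0, 0, 0, 0, 0, 0],
    [-1, 0, 0, 0, 0, 0, 0],
  ],
)

```text
time_s: 13.67
ee_pos: [620.2, 54.5, 51.9]
tool_rot: [[0.509, 0.861, 0.001], [0.861, -0.509, -0.0], [0.0, 0.001, -1.0]]
wrist_force: [-0.3, -0.6, -2.7]
grip_width: 51.5
```

Call:
drive_tool(
  increments=[
    [-1, -0.05, 0, -0.1, 0, 0, -6],
    [-1, 0, 0, 0, 0, 0, -6],
    [-1, 0, 0, 0, 0, 0, -6],
    [-1, 0, 0, 0, 0, 0, -6],
    [-1, 0, 0, 0, 0, 0, -6],
    [-1, 0, 0, 0, 0, 0, -6],
    [-1, 0, 0, 0, 0, 0, -6],
    [-1, 0, 0, 0, 0, 0, -6],
    [-1, 0, 0, 0, 0, 0, -6],
    [-1, 0, 0, 0, 0, 0, -6],
    [-1, 0, 0, 0, 0, 0, 0],
    [-1, 0, 0, 0, 0, 0, 0],
  ],
)

```text
time_s: 14.67
ee_pos: [619.6, 54.5, 51.0]
tool_rot: [[1.0, -0.007, 0.001], [-0.007, -1.0, -0.0], [0.001, 0.0, -1.0]]
wrist_force: [-0.5, -0.2, -3.1]
grip_width: 51.1
```

Call:
drive_tool(
  increments=[
    [-1, 0, 0, -0.2, 0, 0, 0],
    [-1, 0, 0, -0.2, 0, 0, 0],
    [-1, 0, 0, -0.2, 0, 0, 0],
    [-1, 0, 0, -0.05, 0, 0, 0],
    [-1, 0, 0, 0, 0, 0, 0],
    [-1, 0, 0, 0, 0, 0, 0],
  ],
)

```text
time_s: 15.17
ee_pos: [619.5, 54.5, 44.8]
tool_rot: [[1.0, -0.01, 0.001], [-0.01, -1.0, -0.0], [0.001, 0.0, -1.0]]
wrist_force: [-2.5, 0.1, 4.7]
grip_width: 51.1
```

Call:
drive_tool(
  increments=[
    [1, 0, 0, 0, 0, 0, 0],
    [1, 0, 0, 0, 0, 0, 0],
    [1, 0, 0, 0, 0, 0, 0],
    [1, 0, 0, 0, 0, 0, 0],
    [1, 0, 0, 1.2, 0, 0, 0],
    [1, 0, 0, 2.4, 0, 0, 0],
    [1, 0, 0, 3.0, 0, 0, 0],
    [1, -1.196, -1.134, 0, 0, 0, 6.94],
    [1, -1.196, -1.134, 0, 0, 0, 6.94],
    [1, -1.196, -1.134, 0, 0, 0, 6.94],
    [1, -1.196, -1.134, 0, 0, 0, 6.94],
    [1, -1.196, -1.134, 0, 0, 0, 6.94],
    [1, -1.196, -1.134, 0, 0, 0, 6.94],
    [1, -1.196, -1.134, 0, 0, 0, 6.94],
  ],
)

```text
time_s: 16.33
ee_pos: [535.4, -25.4, 111.1]
tool_rot: [[0.665, 0.747, 0.001], [0.747, -0.665, -0.0], [0.001, 0.001, -1.0]]
wrist_force: [-0.1, -0.1, -0.1]
grip_width: 85.3
```

Call:
drive_tool(
  increments=[
    [1, -1.196, -1.134, 0, 0, 0, 6.94],
    [1, -1.196, -1.134, 0, 0, 0, 6.94],
    [1, -1.196, -1.134, 0, 0, 0, 6.94],
    [1, -1.196, -1.134, 0, 0, 0, 6.94],
    [1, -1.196, -1.134, 0, 0, 0, 6.94],
    [1, -1.196, -1.134, 0, 0, 0, 6.94],
    [1, -1.196, -1.134, 0, 0, 0, 6.94],
    [1, 0, 0, 0, 0, 0, 0],
    [1, 0, 0, 0, 0, 0, 0],
    [1, 0, 0, 0, 0, 0, 0],
  ],
)

```text
time_s: 17.17
ee_pos: [452.7, -104.3, 110.8]
tool_rot: [[-0.111, 0.994, 0.001], [0.994, 0.111, -0.0], [-0.0, 0.001, -1.0]]
wrist_force: [-0.4, -0.7, -0.3]
grip_width: 85.1
```

```bash
python3 look.py w6 60 66 | grep -v O
```

```text
17.2167 [ 452.7 -104.1  110.6] [-27.  13. 109.   0.  58. -33.] yaw 96.4
Y [452.  68.] 174 [568.6  10.3] [564.7   9.1]
Y [448. 166.] 321 [586.5 -53.8] [582.1 -53. ]
Y [259. 210.] 2039 [ 452.3 -103.7] [ 452.1 -101.3]
Y [411. 201.] 110 [567.6 -83.4] [563.8 -81.7]
Y [246. 322.] 151 [ 452.9 -210.9] [ 452.7 -205.2]
R [471.   5.] 109 [568.4  46.4] [564.6  44.1]
R [421. 165.] 59 [567.1 -55.7] [563.3 -54.8]
R [501. 176.] 60 [628.4 -56.5] [622.7 -55.6]
R [258. 183.] 64 [449.6 -82.2] [449.5 -80.5]
R [259. 243.] 61 [ 455.4 -131.9] [ 455.1 -128.7]
```

Call:
drive_tool(
  increments=[
    [1, 0, 0, -2.4, 0, 0, 0],
    [1, 0, 0, -2.4, 0, 0, 0],
    [1, 0, 0, -2.2, 0, 0, 0],
    [1, 0, 0, -1.14, 0, 0, 0],
    [1, 0, 0, 0, 0, 0, 0],
    [-1, 0, 0, 0, 0, 0, 0],
    [-1, 0, 0, 0, 0, 0, 0],
    [-1, 0, 0, 0, 0, 0, 0],
    [-1, 0, 0, 0, 0, 0, 0],
    [-1, 0, 0, 0, 0, 0, 0],
    [-1, 0, 0, 0, 0, 0, 0],
    [-1, 0, 0, 0, 0, 0, 0],
    [-1, 0, 0, 0, 0, 0, 0],
  ],
)

```text
time_s: 18.3
ee_pos: [453.0, -104.6, 30.0]
tool_rot: [[-0.114, 0.993, 0.003], [0.993, 0.114, -0.001], [-0.001, 0.002, -1.0]]
wrist_force: [0.3, 1.7, 6.2]
grip_width: 51.3
```

Call:
drive_tool(
  increments=[
    [-1, 0, 0, 1.5, 0, 0, 0],
    [-1, 0, 0, 2.0, 0, 0, 0],
    [-1, 0, 0, 2.0, 0, 0, 0],
    [-1, 0, 0, 2.0, 0, 0, 0],
    [-1, 2.77, 0.733, 0, 0, 0, -6.18],
    [-1, 2.77, 0.733, 0, 0, 0, -6.18],
    [-1, 2.77, 0.733, 0, 0, 0, -6.18],
    [-1, 2.77, 0.733, 0, 0, 0, -6.18],
    [-1, 2.77, 0.733, 0, 0, 0, -6.18],
    [-1, 2.77, 0.733, 0, 0, 0, -6.18],
    [-1, 0, 0, 0, 0, 0, 0],
    [-1, 0, 0, 0, 0, 0, 0],
    [-1, 0, 0, 0, 0, 0, 0],
    [-1, 0, 0, 0, 0, 0, 0],
    [-1, 0, 0, 0, 0, 0, 0],
  ],
)

```text
time_s: 19.55
ee_pos: [617.1, -60.5, 103.7]
tool_rot: [[0.508, 0.861, -0.001], [0.861, -0.508, 0.0], [-0.0, -0.001, -1.0]]
wrist_force: [0.9, 1.1, -2.8]
grip_width: 51.4
```

```bash
python3 look.py w7 133 139 35 15|grep -v O
```

```text
19.6 [617.3 -60.6 103.9] [-16.  28.  87.  -0.  65.  15.] yaw 59.5
Y [163.  61.] 4293 [632.7  39.4] [634.   37.7] [611.9  67.9] [607.6  73.8]
Y [192. 131.] 147 [627.4  12.4] [628.9  12.1] [601.9  17.5] [596.7  18.5]
Y [260. 148.] 134 [648.1  -8.1] [648.6  -7.4] [640.6 -20.8] [639.  -23.4]
Y [261. 191.] 233 [638.7 -24.9] [639.7 -23.3] [623.  -52.1] [619.8 -57.7]
Y [260. 271.] 4803 [617.6 -60. ] [619.7 -56.4] [ 583.7 -117.4] [ 576.7 -129.1]
R [194.  37.] 140 [647.9  40.3] [648.4  38.5] [640.2  69.5] [638.6  75.5]
R [221.  46.] 97 [654.8  32.5] [654.9  31.1] [653.1  55. ] [652.7  59.6]
R [124.  84.] 146 [614.8  40.6] [617.   38.8] [578.4  70.1] [571.   76.1]
R [296. 183.] 60 [654.  -29.3] [654.2 -27.4] [651.6 -60.2] [651.1 -66.5]
R [260. 234.] 177 [628.  -42.5] [629.5 -39.9] [603.1 -84.8] [598.  -93.5]
R [260. 323.] 158 [601.7 -86.8] [604.6 -81.8] [ 554.  -167.4] [ 544.2 -183.8]
```

Call:
drive_tool(
  increments=[
    [-1, 0.05, 0.0, -1.0, 0, 0, 0],
    [-1, 0, 0, -1.0, 0, 0, 0],
    [-1, 0, 0, -1.0, 0, 0, 0],
    [-1, 0, 0, -0.6, 0, 0, 0],
    [-1, 0, 0, -0.6, 0, 0, 0],
    [-1, 0, 0, -0.4, 0, 0, 0],
    [-1, 0, 0, -0.3, 0, 0, 0],
    [-1, 0, 0, -0.2, 0, 0, 0],
    [-1, 0, 0, -0.1, 0, 0, 0],
    [-1, 0, 0, 0, 0, 0, 0],
    [-1, 0, 0, 0, 0, 0, 0],
  ],
)

```text
time_s: 20.52
ee_pos: [618.9, -60.3, 52.0]
tool_rot: [[0.508, 0.862, 0.001], [0.862, -0.508, -0.0], [0.0, 0.001, -1.0]]
wrist_force: [0.0, 0.1, -3.2]
grip_width: 51.2
```

Call:
drive_tool(
  increments=[
    [-1, -0.05, 0, -0.07, 0, 0, -6],
    [-1, 0, 0, 0, 0, 0, -6],
    [-1, 0, 0, 0, 0, 0, -6],
    [-1, 0, 0, 0, 0, 0, -6],
    [-1, 0, 0, 0, 0, 0, -6],
    [-1, 0, 0, 0, 0, 0, -6],
    [-1, 0, 0, 0, 0, 0, -6],
    [-1, 0, 0, 0, 0, 0, -6],
    [-1, 0, 0, 0, 0, 0, -6],
    [-1, 0, 0, 0, 0, 0, -6],
    [-1, 0, 0, 0, 0, 0, 0],
    [-1, 0, 0, 0, 0, 0, 0],
  ],
)

```text
time_s: 21.52
ee_pos: [618.4, -60.3, 51.4]
tool_rot: [[1.0, -0.006, 0.001], [-0.006, -1.0, -0.0], [0.001, 0.0, -1.0]]
wrist_force: [0.6, 0.4, -2.2]
grip_width: 51.2
```

Call:
drive_tool(
  increments=[
    [-1, 0, 0, -0.2, 0, 0, 0],
    [-1, 0, 0, -0.2, 0, 0, 0],
    [-1, 0, 0, -0.2, 0, 0, 0],
    [-1, 0, 0, -0.05, 0, 0, 0],
    [-1, 0, 0, 0, 0, 0, 0],
    [-1, 0, 0, 0, 0, 0, 0],
  ],
)

```text
time_s: 22.02
ee_pos: [618.2, -60.2, 45.0]
tool_rot: [[1.0, -0.008, 0.0], [-0.008, -1.0, -0.0], [0.0, 0.0, -1.0]]
wrist_force: [-1.4, -0.3, 3.2]
grip_width: 51.3
```

Call:
drive_tool(
  increments=[
    [1, 0, 0, 0, 0, 0, 0],
    [1, 0, 0, 0, 0, 0, 0],
    [1, 0, 0, 0, 0, 0, 0],
    [1, 0, 0, 0, 0, 0, 0],
    [1, 0, 0, 1.2, 0, 0, 0],
    [1, 0, 0, 2.4, 0, 0, 0],
    [1, 0, 0, 3.0, 0, 0, 0],
    [1, -2.44, -2.37, 0, 0, 0, 3.97],
    [1, -2.44, -2.37, 0, 0, 0, 3.97],
    [1, -2.44, -2.37, 0, 0, 0, 3.97],
    [1, -2.44, -2.37, 0, 0, 0, 3.97],
    [1, -2.44, -2.37, 0, 0, 0, 3.97],
    [1, -2.44, -2.37, 0, 0, 0, 3.97],
    [1, -2.44, -2.37, 0, 0, 0, 3.97],
    [1, 0, 0, 0, 0, 0, 0],
    [1, 0, 0, 0, 0, 0, 0],
    [1, 0, 0, 0, 0, 0, 0],
  ],
)

```text
time_s: 23.43
ee_pos: [447.9, -226.3, 111.3]
tool_rot: [[0.89, 0.456, 0.001], [0.456, -0.89, -0.0], [0.001, 0.001, -1.0]]
wrist_force: [0.8, 0.5, -0.6]
grip_width: 85.3
```

```bash
python3 look.py w8 60 66 | grep -v O
```

```text
23.4833 [ 448.2 -225.9  111.1] [-40.  17. 104.   0.  59.  23.] yaw 27.2
Y [329.  26.] 193 [ 579.7 -207.4] [ 577.7 -206.9]
Y [272. 201.] 532 [ 458.9 -230. ] [ 460.6 -228.7]
R [282.   9.] 98 [ 574.  -176.1] [ 572.2 -176.5]
R [260. 183.] 62 [ 467.4 -215.3] [ 468.9 -214.5]
R [483. 223.] 1650 [ 518.2 -386.9] [ 518.2 -380.8]
R [261. 243.] 59 [ 422.9 -239. ] [ 425.8 -237.5]
```

Call:
drive_tool(
  increments=[
    [1, 0, 0, -2.4, 0, 0, 0],
    [1, 0, 0, -2.4, 0, 0, 0],
    [1, 0, 0, -2.2, 0, 0, 0],
    [1, 0, 0, -1.14, 0, 0, 0],
    [1, 0, 0, 0, 0, 0, 0],
    [-1, 0, 0, 0, 0, 0, 0],
    [-1, 0, 0, 0, 0, 0, 0],
    [-1, 0, 0, 0, 0, 0, 0],
    [-1, 0, 0, 0, 0, 0, 0],
    [-1, 0, 0, 0, 0, 0, 0],
    [-1, 0, 0, 0, 0, 0, 0],
    [-1, 0, 0, 0, 0, 0, 0],
    [-1, 0, 0, 0, 0, 0, 0],
  ],
)

```text
time_s: 24.57
ee_pos: [448.5, -226.6, 30.5]
tool_rot: [[0.889, 0.458, 0.003], [0.458, -0.889, -0.001], [0.002, 0.003, -1.0]]
wrist_force: [1.4, 1.7, 6.6]
grip_width: 51.7
```

Call:
drive_tool(
  increments=[
    [-1, 0, 0, 1.5, 0, 0, 0],
    [-1, 0, 0, 2.0, 0, 0, 0],
    [-1, 0, 0, 2.0, 0, 0, 0],
    [-1, 0, 0, 2.0, 0, 0, 0],
    [-1, 2.825, 0.85, 0, 0, 0, 5.35],
    [-1, 2.825, 0.85, 0, 0, 0, 5.35],
    [-1, 2.825, 0.85, 0, 0, 0, 5.35],
    [-1, 2.825, 0.85, 0, 0, 0, 5.35],
    [-1, 2.825, 0.85, 0, 0, 0, 5.35],
    [-1, 2.825, 0.85, 0, 0, 0, 5.35],
    [-1, 0, 0, 0, 0, 0, 0],
    [-1, 0, 0, 0, 0, 0, 0],
    [-1, 0, 0, 0, 0, 0, 0],
    [-1, 0, 0, 0, 0, 0, 0],
    [-1, 0, 0, 0, 0, 0, 0],
  ],
)

```text
time_s: 25.82
ee_pos: [615.7, -175.6, 104.1]
tool_rot: [[0.511, 0.86, -0.001], [0.86, -0.511, 0.0], [-0.0, -0.001, -1.0]]
wrist_force: [-0.5, 0.2, -2.4]
grip_width: 51.4
```

```bash
python3 look.py w9 133 139 35 15|grep -v O
```

```text
25.8667 [ 615.9 -175.6  104.3] [-26.  30.  84.  -0.  66.   5.] yaw 59.3
Y [162.  62.] 4261 [631.3 -75.5] [632.6 -77.3] [610.2 -46.9] [605.9 -41.1]
Y [191. 130.] 145 [ 626.1 -102.6] [ 627.6 -102.9] [600.5 -97.3] [595.3 -96.2]
Y [259. 148.] 134 [ 646.6 -123.2] [ 647.1 -122.5] [ 638.8 -135.7] [ 637.2 -138.3]
Y [267. 192.] 116 [ 639.5 -141.7] [ 640.3 -140. ] [ 625.4 -170.2] [ 622.6 -176. ]
Y [253. 193.] 126 [ 633.9 -138.8] [ 635.1 -137.2] [ 615.1 -164.7] [ 611.2 -170. ]
Y [260. 273.] 4724 [ 615.7 -175.9] [ 617.8 -172.4] [ 581.3 -233.9] [ 574.2 -245.7]
R [193.  37.] 138 [646.5 -74.7] [647.  -76.5] [638.5 -45.4] [636.9 -39.4]
R [220.  47.] 96 [653.5 -82.6] [653.6 -84. ] [651.5 -60.1] [651.1 -55.5]
R [124.  85.] 144 [613.4 -74.5] [615.6 -76.3] [576.8 -45. ] [569.4 -39. ]
R [296. 182.] 61 [ 652.7 -144.5] [ 652.9 -142.6] [ 650.2 -175.3] [ 649.6 -181.5]
R [260. 235.] 187 [ 625.9 -158.4] [ 627.5 -155.7] [ 600.2 -201.1] [ 594.9 -209.9]
R [261. 323.] 140 [ 600.3 -202.6] [ 603.2 -197.6] [ 552.4 -283.4] [ 542.7 -299.9]
```

Call:
drive_tool(
  increments=[
    [-1, 0.03, 0.08, -1.0, 0, 0, 0],
    [-1, 0, 0, -1.0, 0, 0, 0],
    [-1, 0, 0, -1.0, 0, 0, 0],
    [-1, 0, 0, -0.6, 0, 0, 0],
    [-1, 0, 0, -0.6, 0, 0, 0],
    [-1, 0, 0, -0.4, 0, 0, 0],
    [-1, 0, 0, -0.3, 0, 0, 0],
    [-1, 0, 0, -0.2, 0, 0, 0],
    [-1, 0, 0, -0.1, 0, 0, 0],
    [-1, 0, 0, 0, 0, 0, 0],
    [-1, 0, 0, 0, 0, 0, 0],
  ],
)

```text
time_s: 26.78
ee_pos: [617.4, -174.4, 52.4]
tool_rot: [[0.509, 0.861, 0.001], [0.861, -0.509, -0.0], [0.0, 0.001, -1.0]]
wrist_force: [0.0, 0.3, -2.5]
grip_width: 51.5
```

Call:
drive_tool(
  increments=[
    [-1, 0, 0, -0.07, 0, 0, -6],
    [-1, 0, 0, 0, 0, 0, -6],
    [-1, 0, 0, 0, 0, 0, -6],
    [-1, 0, 0, 0, 0, 0, -6],
    [-1, 0, 0, 0, 0, 0, -6],
    [-1, 0, 0, 0, 0, 0, -6],
    [-1, 0, 0, 0, 0, 0, -6],
    [-1, 0, 0, 0, 0, 0, -6],
    [-1, 0, 0, 0, 0, 0, -6],
    [-1, 0, 0, 0, 0, 0, -6],
    [-1, 0, 0, 0, 0, 0, 0],
    [-1, 0, 0, 0, 0, 0, 0],
  ],
)

```text
time_s: 27.78
ee_pos: [617.4, -174.5, 51.8]
tool_rot: [[1.0, -0.008, 0.001], [-0.008, -1.0, -0.0], [0.001, 0.0, -1.0]]
wrist_force: [-0.2, -1.4, -2.2]
grip_width: 51.9
```

Call:
drive_tool(
  increments=[
    [-1, 0, 0, -0.2, 0, 0, 0],
    [-1, 0, 0, -0.2, 0, 0, 0],
    [-1, 0, 0, -0.2, 0, 0, 0],
    [-1, 0, 0, -0.05, 0, 0, 0],
    [-1, 0, 0, 0, 0, 0, 0],
    [-1, 0, 0, 0, 0, 0, 0],
  ],
)

```text
time_s: 28.28
ee_pos: [617.2, -174.4, 45.5]
tool_rot: [[1.0, -0.01, 0.0], [-0.01, -1.0, -0.0], [0.0, 0.0, -1.0]]
wrist_force: [-2.2, 1.5, 5.8]
grip_width: 51.4
```

Call:
drive_tool(
  increments=[
    [1, 0, 0, 0, 0, 0, 0],
    [1, 0, 0, 0, 0, 0, 0],
    [1, 0, 0, 0, 0, 0, 0],
    [1, 0, 0, 0, 0, 0, 0],
    [1, 0, 0, 1.2, 0, 0, 0],
    [1, 0, 0, 2.4, 0, 0, 0],
    [1, 0, 0, 3.0, 0, 0, 0],
    [1, -0.72, 3.1, 1.55, 0, 0, 0],
    [1, -0.72, 3.1, 1.55, 0, 0, 0],
    [1, -0.72, 3.1, 1.55, 0, 0, 0],
    [1, -0.72, 3.1, 1.55, 0, 0, 0],
    [1, -0.72, 3.1, 1.55, 0, 0, 0],
    [1, -0.72, 3.1, 1.55, 0, 0, 0],
    [1, -0.72, 3.1, 1.55, 0, 0, 0],
    [1, -0.72, 3.1, 1.55, 0, 0, 0],
    [1, -0.72, 3.1, 1.55, 0, 0, 0],
    [1, -0.72, 3.1, 1.55, 0, 0, 0],
    [1, 0, 0, 0, 0, 0, 0],
    [1, 0, 0, 0, 0, 0, 0],
    [1, 0, 0, 0, 0, 0, 0],
  ],
)

```text
time_s: 29.95
ee_pos: [545.0, 135.5, 266.3]
tool_rot: [[1.0, -0.01, 0.001], [-0.01, -1.0, -0.001], [0.001, 0.001, -1.0]]
wrist_force: [-0.4, -0.4, -0.8]
grip_width: 85.1
```

```bash
python3 look.py w10 75 81 35 10 36
```

```text
30.0 [545.  134.9 265.7] [ 3. 15. 83. -0. 82. 93.] yaw -0.6
Y [231. 108.] 947 [620.4 170.7] [620.5 170.1] [620.2 174.9] [620.1 177.5] [620.2 174.8]
Y [328. 107.] 967 [620.2  55.8] [620.2  57.2] [619.9  46.2] [619.8  40.2] [619.9  46.5]
Y [425. 107.] 971 [618.7 -59.7] [618.7 -56.2] [618.2 -83.1] [617.9 -97.7] [618.2 -82.5]
Y [509. 113.] 154 [ 611.1 -161. ] [ 611.3 -155.7] [ 609.8 -196.5] [ 608.9 -218.8] [ 609.8 -195.7]
R [231.  83.] 44 [647.4 169.1] [647.  168.5] [650.4 173.1] [652.3 175.6] [650.4 173. ]
R [432.  86.] 32 [642.8 -63.3] [642.4 -59.7] [645.2 -87.2] [ 646.7 -102.1] [645.1 -86.6]
R [233. 132.] 41 [592.7 169.2] [593.2 168.6] [589.1 173.2] [586.9 175.7] [589.2 173.1]
O [179.   5.] 189 [726.  221.4] [724.1 219.9] [738.4 231.6] [746.1 238. ] [738.1 231.4]
O [312.  28.] 5763 [703.   78.1] [701.6  79.1] [712.7  71.2] [718.7  66.9] [712.4  71.4]
O [447.  30.] 8122 [699.1 -69.6] [697.7 -65.9] [708.3 -94.2] [ 714.1 -109.6] [708.1 -93.6]
O [225.  31.] 253 [700.7 173.7] [699.3 173. ] [710.1 178.2] [716. 181.] [709.9 178.1]
O [253.  56.] 232 [675.4 143.1] [674.4 143. ] [681.7 144. ] [685.7 144.6] [681.5 144. ]
O [368.  60.] 121 [670.7  13.9] [669.8  16.1] [676.5  -0.7] [680.1  -9.8] [ 6.763e+02 -3.000e-01]
O [154. 178.] 536 [535.  272.4] [536.5 270. ] [524.5 288.8] [518. 299.] [524.8 288.4]
O [110. 197.] 540 [509.9 333.4] [511.9 329.8] [496.4 357.1] [488.  371.8] [496.7 356.5]
O [178. 222.] 471 [473.6 248.8] [476.3 246.8] [455.8 262.3] [444.7 270.8] [456.3 262. ]
O [130. 237.] 478 [452.  316.5] [455.1 313.3] [431.6 338.1] [418.8 351.7] [432.1 337.6]
O [186. 292.] 81 [360.4 247.5] [365.1 245.5] [329.  260.9] [309.4 269.3] [329.8 260.6]
O [194. 328.] 205 [295.  241.4] [300.9 239.5] [255.8 254.1] [231.3 262. ] [256.8 253.8]
O [106. 368.] 1322 [214.3 392.1] [221.7 387.5] [165.5 422.8] [134.9 442. ] [166.7 422.1]
O [414. 368.] 1316 [ 208.7 -113.4] [ 216.1 -109. ] [ 159.2 -143.3] [ 128.2 -162. ] [ 160.4 -142.5]
```

View pics/w10.png

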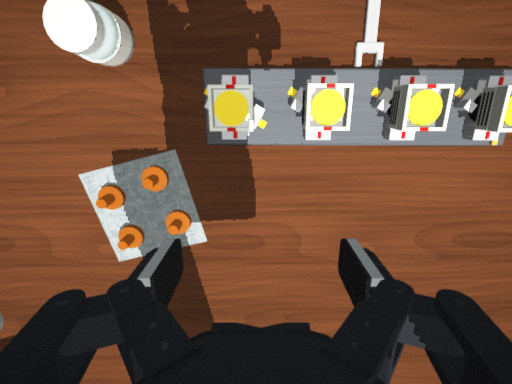

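All four lamps show with bars/red marks at the hooks' red marks (seats at (231,108), (328,107), (425,107), 4th partly seen). Lenses are at (154,178), (110,197), (178,222) and (130,237).

Call:
drive_tool(
  increments=[
    [0.1, -0.42, 2.72, -2.1, 0, 0, 0],
    [0.1, -0.42, 2.72, -2.1, 0, 0, 0],
    [0.1, -0.42, 2.72, -2.1, 0, 0, 0],
    [0.1, -0.42, 2.72, -2.1, 0, 0, 0],
    [0.1, -0.42, 2.72, -2.1, 0, 0, 0],
    [0.1, -0.42, 2.72, -2.1, 0, 0, 0],
    [0.1, 0, 0, 0, 0, 0, 0],
    [0.1, 0, 0, 0, 0, 0, 0],
    [0.1, 0, 0, 0, 0, 0, 0],
  ],
)

```text
time_s: 30.75
ee_pos: [520.5, 297.5, 139.5]
tool_rot: [[1.0, -0.012, -0.001], [-0.012, -1.0, -0.001], [-0.001, 0.001, -1.0]]
wrist_force: [-1.0, -1.1, -0.2]
grip_width: 46.8
```

```bash
cat > lens.py <<'E'
from h import *
import sys
c=grab('wrist',sys.argv[1]); s=ctrl.get_state(); print(s['time_s'],s['ee_pos'].round(1),s['grip_width'].round(1))
m=cv2.inRange(cv2.cvtColor(c['im'],cv2.COLOR_BGR2HSV),(5,150,70),(17,255,255))
for k in cv2.findContours(m,0,2)[0]:
    if cv2.contourArea(k)<200: continue
    pts=cast(c,k[:,0,:],10)[:,:2].astype(np.float32); (cx,cy),(w,h),an=cv2.minAreaRect(pts)
    M=cv2.moments(pts.reshape(-1,1,2)); print('O',k[:,0].mean(0).round(),'centroid z10',round(M['m10']/M['m00'],1),round(M['m01']/M['m00'],1),'rect %.1f %.1f  %.1f x %.1f'%(cx,cy,w,h))
E
python3 lens.py w11
```

```text
Traceback (most recent call last):
  File "lens.py", line 3, in <module>
    c=grab('wrist',sys.argv[1]); s=ctrl.get_state(); print(s['time_s'],s['ee_pos'].round(1),s['grip_width'].round(1))
                                                                                            ^^^^^^^^^^^^^^^^^^^^^
AttributeError: 'float' object has no attribute 'round'
```

View pics/w11.png

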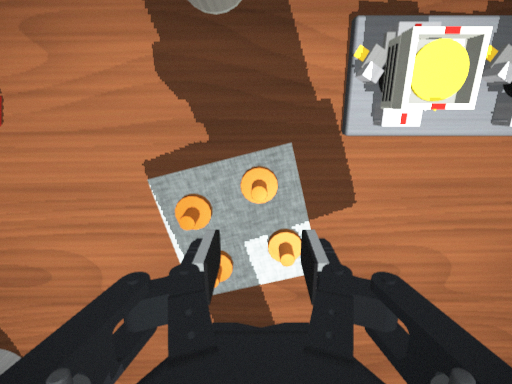

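```bash
sed -i "s/s\['grip_width'\].round(1)/s['grip_width']/" lens.py; python3 lens.py w12
```

```text
30.85 [521.2 297.4 140.7] 46.87618356106763
O [376. 358.] centroid z10 276.7 149.9 rect 275.3 152.6  128.1 x 33.5
O [149. 352.] centroid z10 280.7 452.5 rect 279.1 449.7  33.6 x 128.0
O [252. 305.] centroid z10 365.7 293.1 rect 359.0 300.9  66.7 x 125.7
O [193. 213.] centroid z10 490.7 376.6 rect 489.9 373.9  34.0 x 43.0
O [273. 131.] centroid z10 512.6 324.6 rect 483.3 294.9  675.1 x 416.9
```

```bash
python3 - <<'E'
import cv2
h=cv2.cvtColor(cv2.imread('pics/w12.png'),cv2.COLOR_BGR2HSV)
for u,v in [(259,177),(260,195),(245,185),(285,240),(180,212),(100,100),(200,50),(230,120),(400,250)]: print(u,v,h[v,u])
E
```

```text
259 177 [ 19 164 253]
260 195 [ 22 151 254]
245 185 [ 19 170 252]
285 240 [ 24 128 255]
180 212 [ 17 190 248]
100 100 [ 11 157 169]
200 50 [ 11 155  94]
230 120 [ 10 144  87]
400 250 [ 11 158 174]
```

```bash
sed -i "s/(5,150,70),(17,255,255)/(9,100,205),(28,255,255)/" lens.py; python3 lens.py w13
```

```text
30.9 [521.2 297.6 140.9] 46.97191329503041
O [223. 273.] centroid z10 415.4 341.5 rect 411.6 342.0  16.4 x 44.7
O [283. 248.] centroid z10 443.0 271.5 rect 444.0 271.2  38.7 x 38.4
O [192. 214.] centroid z10 486.6 372.8 rect 487.0 372.6  38.5 x 38.7
O [258. 185.] centroid z10 517.1 300.0 rect 517.5 299.9  38.4 x 38.7
```

Wrist view shows lens a under the hand at (259,185), c at (285,248), b at (193,213); lamp in socket A at (440,70). Measured disc sizes 38.5 mm match the 40 mm discs.

Call:
drive_tool(
  increments=[
    [0.1, -0.37, 0.25, -3.2, 0, 0, 0],
    [0.1, 0, 0, -3.2, 0, 0, 0],
    [0.1, 0, 0, -3.2, 0, 0, 0],
    [0.1, 0, 0, -2.0, 0, 0, 0],
    [0.1, 0, 0, -1.05, 0, 0, 0],
    [0.1, 0, 0, 0, 0, 0, 0],
    [-1, 0, 0, 0, 0, 0, 0],
    [-1, 0, 0, 0, 0, 0, 0],
    [-1, 0, 0, 0, 0, 0, 0],
    [-1, 0, 0, 0, 0, 0, 0],
    [-1, 0, 0, 0, 0, 0, 0],
    [-1, 0, 0, 0, 0, 0, 0],
    [-1, 0, 0, 0, 0, 0, 0],
  ],
)

```text
time_s: 31.98
ee_pos: [518.0, 301.7, 15.7]
tool_rot: [[1.0, -0.011, 0.004], [-0.011, -1.0, 0.001], [0.004, -0.001, -1.0]]
wrist_force: [-0.2, -1.2, 6.8]
grip_width: 13.8
```

Call:
drive_tool(
  increments=[
    [-1, 0, 0, 2.0, 0, 0, 0],
    [-1, 0, 0, 3.5, 0, 0, 0],
    [-1, 0, 0, 3.5, 0, 0, 0],
    [-1, 0, 0, 2.1, 0, 0, 0],
    [-1, 2.06, -2.58, 0, 0, 0, 0],
    [-1, 2.06, -2.58, 0, 0, 0, 0],
    [-1, 2.06, -2.58, 0, 0, 0, 0],
    [-1, 2.06, -2.58, 0, 0, 0, 0],
    [-1, 2.06, -2.58, 0, 0, 0, 0],
    [-1, 0, 0, 0, 0, 0, 0],
    [-1, 0, 0, 0, 0, 0, 0],
    [-1, 0, 0, 0, 0, 0, 0],
    [-1, 0, 0, 0, 0, 0, 0],
  ],
)

```text
time_s: 33.07
ee_pos: [618.4, 173.4, 124.6]
tool_rot: [[1.0, -0.01, -0.001], [-0.01, -1.0, 0.0], [-0.001, -0.0, -1.0]]
wrist_force: [0.6, 0.2, -0.9]
grip_width: 13.8
```

```bash
python3 lens.py w14; python3 look.py w15 75 81 35
```

```text
33.1167 [618.3 173.6 124.6] 13.705509143293959
O [260. 261.] centroid z10 531.7 175.2 rect 532.1 175.1  27.5 x 30.1
O [262. 224.] centroid z10 580.5 174.1 rect 579.5 174.4  64.5 x 27.9
O [258. 197.] centroid z10 608.9 174.0 rect 608.5 175.7  23.1 x 42.5
33.1667 [618.4 173.6 124.6] [ 6. 29. 82.  0. 69. 96.] yaw -0.5
Y [226. 165.] 104 [654.6 199.1] [655.9 198.3] [646.1 204.4]
Y [347. 166.] 113 [653.4 111.3] [654.8 113.3] [644.6  98.3]
Y [468. 166.] 115 [652.3  23.3] [653.7  28. ] [643.3  -8.1]
Y [416. 207.] 2127 [620.5  55.5] [622.9  59.2] [604.9  30.9]
Y [268. 198.] 1082 [628.6 168.9] [630.7 169. ] [614.6 167.8]
R [265. 155.] 57 [661.8 170.7] [662.8 170.8] [654.7 170.1]
R [398. 155.] 56 [660.5  75.1] [661.6  78.2] [653.2  54.6]
R [266. 181.] 65 [642.3 170.2] [643.9 170.3] [631.1 169.4]
R [426. 180.] 67 [642.   51.5] [643.7  55.4] [630.8  26.1]
R [415. 240.] 75 [592.1  52. ] [595.3  55.8] [570.5  26.7]
O [154.  14.] 531 [750.6 239.6] [748.8 237.6] [762.  253.3]
O [497.  62.] 3280 [721.1  19.5] [720.3  24.3] [726.4 -12.7]
O [456. 119.] 196 [685.7  38.6] [686.   42.8] [683.6  10.4]
O [260. 266.] 3760 [570.2 175.5] [574.1 175.5] [544.  175.9]
O [202. 265.] 321 [571.3 223.2] [575.2 221.6] [545.4 233.4]
O [362. 318.] 105 [516.8  85.9] [522.3  88.6] [479.5  67.5]
```

View pics/w14.png

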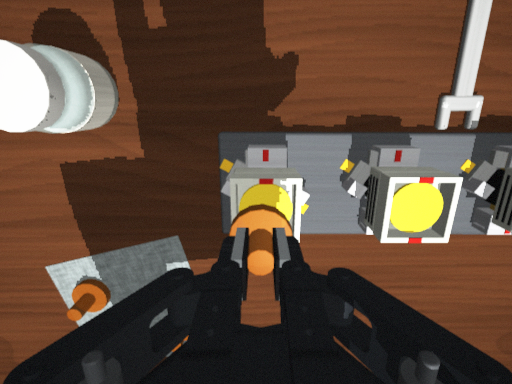

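```bash
cat > held.py <<'E'
from h import *
import sys
# held lens: disc top z, stub top z given
c=cv2.imread('pics/'+sys.argv[1]+'.png') if 0 else grab('wrist',sys.argv[1]); zb=float(sys.argv[2])
s=ctrl.get_state(); print(s['ee_pos'].round(1))
hsv=cv2.cvtColor(c['im'],cv2.COLOR_BGR2HSV); m=cv2.inRange(hsv,(3,150,100),(19,255,255)); m[:,:200]=0;m[:,320:]=0; m[:150]=0
n,l,st,ce=cv2.connectedComponentsWithStats(m); i=1+np.argmax(st[1:,4]); m=(l==i)
v,u=np.where(m)
print('blob',u.min(),u.max(),v.min(),v.max(),st[i,4])
for r in range(v.min(),v.max()+1,5): x=u[v==r]; print(r,x.min(),x.max(),len(x),end=' | ')
top=v.min(); w=[u[v==r].max()-u[v==r].min() for r in range(v.min(),v.max()+1)]; r=v.min()+int(np.argmax(w)); x=u[v==r]
print('\nwidest row',r,x.min(),x.max(),'discL/R z+10',cast(c,[[x.min()-.5,r],[x.max()+.5,r]],zb+10)[:,:2].round(1).tolist())
print('front edge at z bottom/top',cast(c,[[np.median(u[v==top]),top]],zb)[0].round(1),cast(c,[[np.median(u[v==top]),top]],zb+10)[0].round(1))
print('stub bottom end',cast(c,[[np.median(u[v==v.max()]),v.max()]],zb+36)[0].round(1))
cv2.imwrite('pics/crop.png',cv2.resize(c['im'][140:300,180:360],None,fx=4,fy=3.7))
E
python3 held.py w16 109
```

```text
[618.5 173.6 124.6]
blob 229 291 209 326 3673
209 257 266 10 | 214 243 282 40 | 219 236 285 50 | 224 232 288 57 | 229 230 290 36 | 234 229 291 37 | 239 250 271 22 | 244 250 271 22 | 249 250 271 22 | 254 249 272 24 | 259 247 273 27 | 264 247 273 27 | 269 248 272 25 | 274 249 272 24 | 279 248 273 26 | 284 248 273 26 | 289 247 273 27 | 294 247 274 28 | 299 247 274 28 | 304 242 279 38 | 309 241 279 39 | 314 242 279 38 | 319 241 280 40 | 324 249 271 23 | 
widest row 233 229 291 discL/R z+10 [[622.0, 194.0], [621.6, 155.6]]
front edge at z bottom/top [633.5 173.7 109. ] [637.4 173.8 119. ]
stub bottom end [576.6 174.9 145. ]
```

View pics/crop.png

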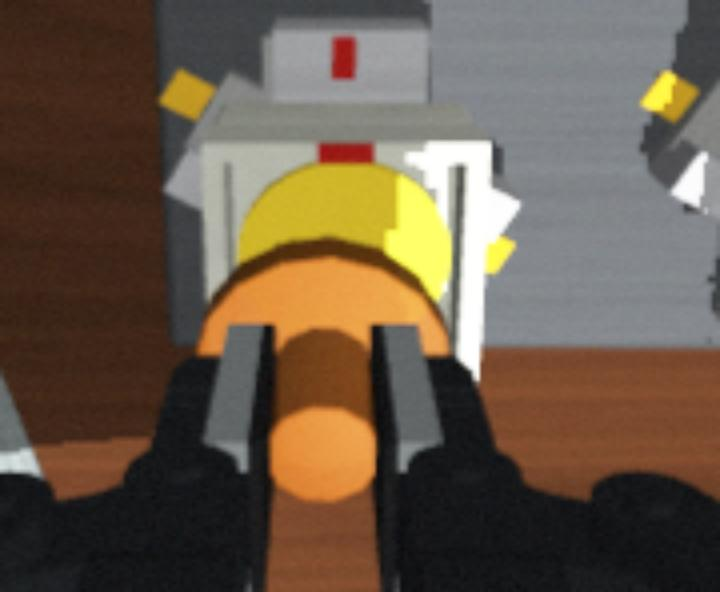

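The crop shows the held lens upright, disc front edge at crop (330,253), stub top at (325,452); the lamp's far rim at y=140 spans 203–493. The disc sits a little left of the lamp.

```bash
cat > cc.py <<'E'
from h import *
import json,sys
s=ctrl.get_state(); f=ctrl.grab_frame('wrist')
E
python3 - <<'E'
from h import *
c=grab('wrist')
q=lambda x,y:(180+x/4-.4,140+y/3.7-.4)
print('stub top',cast(c,[q(325,452)],145)[0].round(1))
print('disc top front',cast(c,[q(330,253)],119)[0].round(1),'bottom front',cast(c,[q(330,239)],109)[0].round(1))
print('rim L R',cast(c,[q(203,140),q(493,140)],81).round(1).tolist(),'red',cast(c,[q(346,153)],81).round(1))
E
```

```text
stub top [618.4 174.3 145. ]
disc top front [638.2 173.3 119. ] bottom front [636.8 173.3 109. ]
rim L R [[647.0, 195.8, 81.0], [646.5, 143.9, 81.0]] red [[644.2 170.2  81. ]]
```

Call:
drive_tool(
  increments=[
    [-1, 0.15, -0.35, -0.8, 0, 0, 0],
    [-1, 0, 0, -0.8, 0, 0, 0],
    [-1, 0, 0, -0.4, 0, 0, 0],
    [-1, 0, 0, 0, 0, 0, 0],
    [-1, 0, 0, 0, 0, 0, 0],
    [-1, 0, 0, 0, 0, 0, 0],
    [-1, 0, 0, 0, 0, 0, 0],
  ],
)

```text
time_s: 33.85
ee_pos: [621.0, 168.8, 104.7]
tool_rot: [[1.0, -0.011, 0.001], [-0.011, -1.0, 0.0], [0.001, -0.0, -1.0]]
wrist_force: [0.3, 0.4, -0.8]
grip_width: 13.7
```

```bash
python3 held.py w17 89.5; python3 look.py w18 81 75 | grep -v O
```

```text
[621.  168.9 104.7]
blob 229 291 207 326 3716
207 272 274 3 | 212 246 281 35 | 217 238 284 47 | 222 232 288 56 | 227 231 290 41 | 232 230 290 35 | 237 250 271 22 | 242 250 271 22 | 247 250 271 22 | 252 250 272 23 | 257 247 273 27 | 262 247 273 27 | 267 247 273 27 | 272 249 272 24 | 277 248 272 25 | 282 248 273 26 | 287 248 273 26 | 292 247 274 28 | 297 247 274 28 | 302 242 279 38 | 307 241 279 39 | 312 241 279 39 | 317 241 280 40 | 322 241 280 40 | 
widest row 235 229 291 discL/R z+10 [[623.5, 189.2], [623.1, 150.9]]
front edge at z bottom/top [637.6 161.7  89.5] [641.4 162.2  99.5]
stub bottom end [579.7 171.  125.5]
33.95 [621.  168.9 104.7] [ 5. 30. 84.  0. 66. 96.] yaw -0.6
Y [218. 173.] 120 [657.8 196.1] [656.4 197.1]
Y [348. 173.] 135 [656.7 113.7] [655.2 111.7]
Y [478. 173.] 130 [655.7  31. ] [654.2  26.1]
Y [425. 221.] 2496 [623.3  59.4] [620.6  55.4]
Y [258. 205.] 507 [635.9 171.4] [633.6 171.5]
R [260. 163.] 55 [663.9 169.6] [662.7 169.6]
R [404. 163.] 70 [662.7  79.3] [661.4  76.1]
R [436. 191.] 83 [644.   55.3] [642.1  51.2]
R [259. 193.] 75 [644.1 170.5] [642.2 170.5]
R [423. 258.] 83 [595.1  55.8] [591.4  51.7]
```

Call:
drive_tool(
  increments=[
    [-1, -0.04, 0.06, 0, 0, 0, 0],
    [-1, 0, 0, -0.3, 0, 0, 0],
    [-1, 0, 0, -0.3, 0, 0, 0],
    [-1, 0, 0, -0.3, 0, 0, 0],
    [-1, 0, 0, -0.2, 0, 0, 0],
    [-1, 0, 0, 0, 0, 0, 0],
    [-1, 0, 0, 0, 0, 0, 0],
    [-1, 0, 0, 0, 0, 0, 0],
  ],
)

```text
time_s: 34.62
ee_pos: [620.4, 169.4, 93.4]
tool_rot: [[1.0, -0.011, 0.0], [-0.011, -1.0, 0.0], [0.0, -0.0, -1.0]]
wrist_force: [0.3, 0.1, -0.4]
grip_width: 13.7
```

Call:
drive_tool(
  increments=[
    [-1, 0, 0, -0.2, 0, 0, 0],
    [-1, 0, 0, -0.2, 0, 0, 0],
    [-1, 0, 0, -0.2, 0, 0, 0],
    [-1, 0, 0, -0.15, 0, 0, 0],
    [-1, 0, 0, -0.1, 0, 0, 0],
    [-1, 0, 0, 0, 0, 0, 0],
  ],
)

```text
time_s: 35.12
ee_pos: [620.7, 169.5, 85.5]
tool_rot: [[1.0, -0.011, 0.001], [-0.011, -1.0, 0.0], [0.001, -0.0, -1.0]]
wrist_force: [0.3, -1.2, 4.4]
grip_width: 13.7
```

Call:
drive_tool(
  increments=[
    [-1, 0, 0, -0.1, 0, 0, 0],
    [-1, 0, 0, -0.1, 0, 0, 0],
    [-1, 0, 0, 0, 0, 0, 0],
  ],
)

```text
time_s: 35.37
ee_pos: [621.0, 169.5, 84.6]
tool_rot: [[1.0, -0.011, 0.002], [-0.011, -1.0, 0.0], [0.002, -0.0, -1.0]]
wrist_force: [-2.8, 0.4, 10.0]
grip_width: 13.6
```

Call:
drive_tool(
  increments=[
    [-1, 0, 0, -0.15, 0, 0, 0],
    [-1, 0, 0, -0.15, 0, 0, 0],
    [-1, 0, 0, 0, 0, 0, 0],
  ],
)

```text
time_s: 35.62
ee_pos: [621.6, 169.6, 84.4]
tool_rot: [[1.0, -0.011, 0.004], [-0.011, -1.0, 0.0], [0.004, -0.0, -1.0]]
wrist_force: [-7.5, -1.1, 24.7]
grip_width: 14.0
```

Call:
drive_tool(
  increments=[
    [-1, 0, 0, 0.25, 0, 0, 0],
    [0.1, 0, 0, 0, 0, 0, 0],
    [0.1, 0, 0, 0, 0, 0, 0],
    [0.1, 0, 0, 0, 0, 0, 0],
    [0.1, 0, 0, 0.5, 0, 0, 0],
    [0.1, 0, 0, 2.0, 0, 0, 0],
    [0.1, 0, 0, 3.0, 0, 0, 0],
    [0.1, -2.96, 1.7, 0, 0, 0, 0],
    [0.1, -2.96, 1.7, 0, 0, 0, 0],
    [0.1, -2.96, 1.7, 0, 0, 0, 0],
    [0.1, -2.96, 1.7, 0, 0, 0, 0],
    [0.1, -2.96, 1.7, 0, 0, 0, 0],
    [0.1, -2.96, 1.7, 0, 0, 0, 0],
    [0.1, 0, 0, 0, 0, 0, 0],
    [0.1, 0, 0, 0, 0, 0, 0],
    [0.1, 0, 0, 0, 0, 0, 0],
    [0.1, 0, 0, 0, 0, 0, 0],
  ],
)

```text
time_s: 37.03
ee_pos: [444.0, 271.1, 137.5]
tool_rot: [[1.0, -0.012, 0.001], [-0.012, -1.0, 0.0], [0.001, -0.0, -1.0]]
wrist_force: [0.5, -0.2, -0.3]
grip_width: 47.1
```

```bash
python3 lens.py w19
```

```text
37.0833 [444.  270.9 137.4] 47.22560535449735
O [185. 208.] centroid z10 417.3 352.5 rect 417.5 352.2  38.9 x 38.0
O [261. 183.] centroid z10 443.5 271.4 rect 443.4 271.4  37.8 x 38.1
O [161. 143.] centroid z10 486.9 372.6 rect 486.9 372.4  38.7 x 38.1
```

View pics/w19.png

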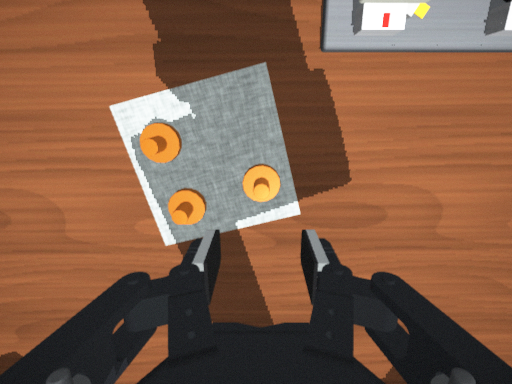

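Lens c at (261,183), b at (161,143), d at (186,208); none has moved so far, and lens a is gone to lamp A.

Call:
drive_tool(
  increments=[
    [0.1, -0.05, 0.04, -3.2, 0, 0, 0],
    [0.1, 0, 0, -3.2, 0, 0, 0],
    [0.1, 0, 0, -3.2, 0, 0, 0],
    [0.1, 0, 0, -1.8, 0, 0, 0],
    [0.1, 0, 0, -0.8, 0, 0, 0],
    [0.1, 0, 0, 0, 0, 0, 0],
    [0.1, 0, 0, 0, 0, 0, 0],
    [-1, 0, 0, 0, 0, 0, 0],
    [-1, 0, 0, 0, 0, 0, 0],
    [-1, 0, 0, 0, 0, 0, 0],
    [-1, 0, 0, 0, 0, 0, 0],
    [-1, 0, 0, 0, 0, 0, 0],
    [-1, 0, 0, 0, 0, 0, 0],
  ],
)

```text
time_s: 38.17
ee_pos: [443.5, 272.2, 17.0]
tool_rot: [[1.0, -0.011, 0.003], [-0.011, -1.0, 0.001], [0.003, -0.001, -1.0]]
wrist_force: [0.9, -1.0, 6.8]
grip_width: 13.5
```

Call:
drive_tool(
  increments=[
    [-1, 0, 0, 2.0, 0, 0, 0],
    [-1, 0, 0, 3.5, 0, 0, 0],
    [-1, 0, 0, 3.5, 0, 0, 0],
    [-1, 0, 0, 2.0, 0, 0, 0],
    [-1, 2.2, -2.7, 0, 0, 0, 0],
    [-1, 2.2, -2.7, 0, 0, 0, 0],
    [-1, 2.2, -2.7, 0, 0, 0, 0],
    [-1, 2.2, -2.7, 0, 0, 0, 0],
    [-1, 2.2, -2.7, 0, 0, 0, 0],
    [-1, 2.2, -2.7, 0, 0, 0, 0],
    [-1, 2.2, -2.7, 0, 0, 0, 0],
    [-1, 2.2, -2.7, 0, 0, 0, 0],
    [-1, 0, 0, 0, 0, 0, 0],
    [-1, 0, 0, -1.0, 0, 0, 0],
    [-1, 0, 0, -0.9, 0, 0, 0],
    [-1, 0, 0, 0, 0, 0, 0],
    [-1, 0, 0, 0, 0, 0, 0],
    [-1, 0, 0, 0, 0, 0, 0],
    [-1, 0, 0, 0, 0, 0, 0],
  ],
)

```text
time_s: 39.75
ee_pos: [618.0, 56.7, 106.8]
tool_rot: [[1.0, -0.01, 0.0], [-0.01, -1.0, -0.0], [0.0, 0.0, -1.0]]
wrist_force: [-0.1, 0.5, -0.9]
grip_width: 13.8
```

```bash
python3 held.py w20 90|grep -v '|'; python3 look.py w21 81 75 | grep -v O
```

```text
[618.3  56.6 106.9]
blob 229 290 203 326 3631
widest row 225 231 290 discL/R z+10 [[626.4, 75.8], [626.1, 39.3]]
front edge at z bottom/top [636.8  56.8  90. ] [640.4  56.8 100. ]
stub bottom end [575.2  58.6 126. ]
39.85 [618.3  56.4 106.9] [-5. 28. 87. -0. 65. 86.] yaw -0.6
Y [222. 171.] 124 [655.9  82.1] [654.5  83. ]
Y [351. 171.] 130 [654.7  -0.9] [653.2  -2.9]
Y [479. 172.] 131 [653.7 -83.7] [652.2 -88.7]
Y [266. 202.] 660 [634.5  53.9] [632.4  53.7]
Y [427. 218.] 2453 [621.8 -55.5] [619.1 -59.5]
Y [179. 215.] 112 [625.4 112.2] [623.  114.2]
R [121. 161.] 67 [663.2 145.8] [662.1 149. ]
R [263. 161.] 57 [662.1  55.4] [660.9  55.3]
R [406. 161.] 70 [660.9 -35.3] [659.6 -38.6]
R [263. 188.] 74 [644.1  55.6] [642.2  55.6]
R [438. 189.] 75 [642.3 -59.6] [640.4 -63.7]
R [ 88. 190.] 74 [643.8 170.7] [642.  174.8]
R [101. 255.] 82 [595.8 171.2] [592.3 175.3]
R [425. 254.] 81 [593.6 -59.2] [590.  -63.3]
```

Call:
drive_tool(
  increments=[
    [-1, 0.16, -0.16, 0, 0, 0, 0],
    [-1, 0, 0, -0.5, 0, 0, 0],
    [-1, 0, 0, -0.1, 0, 0, 0],
    [-1, 0, 0, 0, 0, 0, 0],
    [-1, 0, 0, 0, 0, 0, 0],
    [-1, 0, 0, 0, 0, 0, 0],
  ],
)

```text
time_s: 40.35
ee_pos: [619.8, 54.2, 100.3]
tool_rot: [[1.0, -0.011, -0.0], [-0.011, -1.0, 0.0], [-0.0, -0.0, -1.0]]
wrist_force: [0.2, -0.2, -1.1]
grip_width: 13.4
```

Call:
drive_tool(
  increments=[
    [-1, 0.05, 0.04, 0, 0, 0, 0],
    [-1, 0, 0, -0.2, 0, 0, 0],
    [-1, 0, 0, -0.2, 0, 0, 0],
    [-1, 0, 0, -0.2, 0, 0, 0],
    [-1, 0, 0, 0, 0, 0, 0],
    [-1, 0, 0, 0, 0, 0, 0],
  ],
)

```text
time_s: 40.85
ee_pos: [620.1, 54.7, 94.1]
tool_rot: [[1.0, -0.011, -0.001], [-0.011, -1.0, 0.0], [-0.001, -0.0, -1.0]]
wrist_force: [0.7, -0.5, -0.5]
grip_width: 13.8
```

Call:
drive_tool(
  increments=[
    [-1, 0, 0, -0.2, 0, 0, 0],
    [-1, 0, 0, -0.2, 0, 0, 0],
    [-1, 0, 0, -0.2, 0, 0, 0],
    [-1, 0, 0, -0.15, 0, 0, 0],
    [-1, 0, 0, -0.15, 0, 0, 0],
    [-1, 0, 0, -0.1, 0, 0, 0],
    [-1, 0, 0, -0.1, 0, 0, 0],
    [-1, 0, 0, 0, 0, 0, 0],
  ],
)

```text
time_s: 41.52
ee_pos: [621.1, 54.6, 85.9]
tool_rot: [[1.0, -0.011, 0.003], [-0.011, -1.0, -0.0], [0.003, 0.0, -1.0]]
wrist_force: [-3.2, -0.1, 13.1]
grip_width: 13.6
```

Call:
drive_tool(
  increments=[
    [-1, 0, 0, -0.15, 0, 0, 0],
    [-1, 0, 0, -0.1, 0, 0, 0],
    [-1, 0, 0, 0, 0, 0, 0],
  ],
)

```text
time_s: 41.77
ee_pos: [621.7, 54.6, 85.8]
tool_rot: [[1.0, -0.01, 0.005], [-0.01, -1.0, -0.001], [0.005, 0.001, -1.0]]
wrist_force: [-8.1, -0.3, 26.6]
grip_width: 13.4
```

Call:
drive_tool(
  increments=[
    [-1, 0, 0, 0.25, 0, 0, 0],
    [0.1, 0, 0, 0, 0, 0, 0],
    [0.1, 0, 0, 0, 0, 0, 0],
    [0.1, 0, 0, 0, 0, 0, 0],
    [0.1, 0, 0, 0.5, 0, 0, 0],
    [0.1, 0, 0, 2.0, 0, 0, 0],
    [0.1, 0, 0, 3.0, 0, 0, 0],
    [0.1, -2.04, 2.98, 0, 0, 0, 0],
    [0.1, -2.04, 2.98, 0, 0, 0, 0],
    [0.1, -2.04, 2.98, 0, 0, 0, 0],
    [0.1, -2.04, 2.98, 0, 0, 0, 0],
    [0.1, -2.04, 2.98, 0, 0, 0, 0],
    [0.1, -2.04, 2.98, 0, 0, 0, 0],
    [0.1, -2.04, 2.98, 0, 0, 0, 0],
    [0.1, -2.04, 2.98, 0, 0, 0, 0],
    [0.1, -2.04, 2.98, 0, 0, 0, 0],
    [0.1, -2.04, 2.98, 0, 0, 0, 0],
    [0.1, 0, 0, 0, 0, 0, 0],
    [0.1, 0, 0, 0, 0, 0, 0],
    [0.1, 0, 0, 0, 0, 0, 0],
  ],
)

```text
time_s: 43.43
ee_pos: [416.4, 352.5, 138.3]
tool_rot: [[1.0, -0.01, 0.0], [-0.01, -1.0, -0.001], [0.0, 0.001, -1.0]]
wrist_force: [-0.1, 0.1, 0.2]
grip_width: 47.1
```

```bash
python3 lens.py w22
```

```text
43.4833 [416.9 352.1 138.3] 46.85084663049609
O [261. 181.] centroid z10 417.8 352.4 rect 417.7 352.2  38.8 x 38.0
O [240. 114.] centroid z10 486.9 372.7 rect 487.2 372.5  38.9 x 38.2
```

Call:
drive_tool(
  increments=[
    [0.1, 0.09, 0.01, -3.2, 0, 0, 0],
    [0.1, 0, 0, -3.2, 0, 0, 0],
    [0.1, 0, 0, -3.2, 0, 0, 0],
    [0.1, 0, 0, -1.8, 0, 0, 0],
    [0.1, 0, 0, -0.8, 0, 0, 0],
    [0.1, 0, 0, 0, 0, 0, 0],
    [0.1, 0, 0, 0, 0, 0, 0],
    [-1, 0, 0, 0, 0, 0, 0],
    [-1, 0, 0, 0, 0, 0, 0],
    [-1, 0, 0, 0, 0, 0, 0],
    [-1, 0, 0, 0, 0, 0, 0],
    [-1, 0, 0, 0, 0, 0, 0],
    [-1, 0, 0, 0, 0, 0, 0],
  ],
)

```text
time_s: 44.57
ee_pos: [418.5, 353.3, 18.1]
tool_rot: [[1.0, -0.011, 0.003], [-0.011, -1.0, 0.001], [0.003, -0.001, -1.0]]
wrist_force: [-0.5, -2.3, 6.5]
grip_width: 13.2
```

Call:
drive_tool(
  increments=[
    [-1, 0, 0, 2.0, 0, 0, 0],
    [-1, 0, 0, 3.5, 0, 0, 0],
    [-1, 0, 0, 3.5, 0, 0, 0],
    [-1, 0, 0, 2.5, 0, 0, 0],
    [-1, 1.68, -3.44, 0, 0, 0, 0],
    [-1, 1.68, -3.44, 0, 0, 0, 0],
    [-1, 1.68, -3.44, 0, 0, 0, 0],
    [-1, 1.68, -3.44, 0, 0, 0, 0],
    [-1, 1.68, -3.44, 0, 0, 0, 0],
    [-1, 1.68, -3.44, 0, 0, 0, 0],
    [-1, 1.68, -3.44, 0, 0, 0, 0],
    [-1, 1.68, -3.44, 0, 0, 0, 0],
    [-1, 1.68, -3.44, 0, 0, 0, 0],
    [-1, 1.68, -3.44, 0, 0, 0, 0],
    [-1, 1.68, -3.44, 0, 0, 0, 0],
    [-1, 1.68, -3.44, 0, 0, 0, 0],
    [-1, 0, 0, 0, 0, 0, 0],
    [-1, 0, 0, -1.0, 0, 0, 0],
    [-1, 0, 0, -1.4, 0, 0, 0],
  ],
)

```text
time_s: 46.15
ee_pos: [619.5, -60.2, 108.1]
tool_rot: [[1.0, -0.012, 0.003], [-0.012, -1.0, -0.0], [0.003, 0.0, -1.0]]
wrist_force: [-0.1, -0.1, -0.4]
grip_width: 13.4
```

Call:
drive_tool(
  increments=[
    [-1, 0, 0, 0, 0, 0, 0],
    [-1, 0, 0, 0, 0, 0, 0],
    [-1, 0, 0, 0, 0, 0, 0],
    [-1, 0, 0, 0, 0, 0, 0],
    [-1, 0, 0, 0, 0, 0, 0],
    [-1, 0, 0, 0, 0, 0, 0],
  ],
)

```text
time_s: 46.65
ee_pos: [619.2, -59.7, 108.1]
tool_rot: [[1.0, -0.01, 0.001], [-0.01, -1.0, -0.0], [0.001, 0.0, -1.0]]
wrist_force: [0.7, -0.1, -1.1]
grip_width: 13.7
```

```bash
python3 held.py w23 90|grep -v '|'; python3 look.py w24 81 75 | grep -v O
```

```text
[619.1 -59.9 108. ]
blob 230 287 203 326 3173
widest row 220 233 287 discL/R z+10 [[630.2, -41.9], [629.9, -75.4]]
front edge at z bottom/top [637.4 -58.1  90. ] [641.1 -58.2 100. ]
stub bottom end [575.  -58.1 126. ]
46.75 [619.  -60.  107.9] [-16.  28.  87.   0.  65.  75.] yaw -0.6
Y [220. 173.] 122 [654.8 -33.3] [653.4 -32.4]
Y [348. 173.] 126 [ 653.9 -116.4] [ 652.4 -118.4]
Y [261. 203.] 487 [634.3 -59.5] [632.1 -59.5]
Y [422. 221.] 2382 [ 619.6 -169.7] [ 616.9 -173.6]
Y [179. 217.] 114 [624.6  -3.1] [622.1  -1.1]
Y [282. 224.] 114 [618.9 -73.6] [616.1 -74.1]
R [120. 163.] 65 [662.3  30.7] [661.1  33.8]
R [261. 163.] 60 [661.3 -59.9] [660.  -59.9]
R [403. 164.] 62 [ 659.8 -150.7] [ 658.5 -153.9]
R [ 86. 191.] 79 [643.6  56. ] [641.8  60.1]
R [260. 191.] 70 [642.6 -59.2] [640.7 -59.2]
R [433. 193.] 74 [ 640.  -173.4] [ 638.  -177.4]
R [100. 256.] 84 [595.3  56.5] [591.7  60.6]
R [421. 257.] 83 [ 591.3 -173.7] [ 587.6 -177.8]
```

Call:
drive_tool(
  increments=[
    [-1, 0.0, -0.05, -0.3, 0, 0, 0],
    [-1, 0, 0, -0.3, 0, 0, 0],
    [-1, 0, 0, -0.2, 0, 0, 0],
    [-1, 0, 0, -0.2, 0, 0, 0],
    [-1, 0, 0, -0.2, 0, 0, 0],
    [-1, 0, 0, 0, 0, 0, 0],
    [-1, 0, 0, 0, 0, 0, 0],
  ],
)

```text
time_s: 47.33
ee_pos: [618.7, -60.5, 95.2]
tool_rot: [[1.0, -0.011, -0.0], [-0.011, -1.0, 0.0], [-0.0, -0.0, -1.0]]
wrist_force: [-0.3, 0.2, -0.1]
grip_width: 13.8
```

Call:
drive_tool(
  increments=[
    [-1, 0, 0, -0.2, 0, 0, 0],
    [-1, 0, 0, -0.2, 0, 0, 0],
    [-1, 0, 0, -0.2, 0, 0, 0],
    [-1, 0, 0, -0.15, 0, 0, 0],
    [-1, 0, 0, -0.15, 0, 0, 0],
    [-1, 0, 0, -0.1, 0, 0, 0],
    [-1, 0, 0, -0.1, 0, 0, 0],
    [-1, 0, 0, 0, 0, 0, 0],
  ],
)

```text
time_s: 48.0
ee_pos: [619.7, -60.8, 87.0]
tool_rot: [[1.0, -0.011, 0.003], [-0.011, -1.0, -0.001], [0.003, 0.001, -1.0]]
wrist_force: [-3.4, 1.0, 14.3]
grip_width: 13.4
```

Call:
drive_tool(
  increments=[
    [-1, 0, 0, -0.12, 0, 0, 0],
    [-1, 0, 0, -0.1, 0, 0, 0],
    [-1, 0, 0, 0, 0, 0, 0],
  ],
)

```text
time_s: 48.25
ee_pos: [620.2, -60.9, 86.9]
tool_rot: [[1.0, -0.011, 0.005], [-0.011, -1.0, -0.001], [0.005, 0.001, -1.0]]
wrist_force: [-7.5, 1.7, 26.0]
grip_width: 13.3
```

Call:
drive_tool(
  increments=[
    [-1, 0, 0, 0.25, 0, 0, 0],
    [0.1, 0, 0, 0, 0, 0, 0],
    [0.1, 0, 0, 0, 0, 0, 0],
    [0.1, 0, 0, 0, 0, 0, 0],
    [0.1, 0, 0, 0.5, 0, 0, 0],
    [0.1, 0, 0, 2.0, 0, 0, 0],
    [0.1, 0, 0, 3.0, 0, 0, 0],
    [0.1, -1.1, 3.61, 0, 0, 0, 0],
    [0.1, -1.1, 3.61, 0, 0, 0, 0],
    [0.1, -1.1, 3.61, 0, 0, 0, 0],
    [0.1, -1.1, 3.61, 0, 0, 0, 0],
    [0.1, -1.1, 3.61, 0, 0, 0, 0],
    [0.1, -1.1, 3.61, 0, 0, 0, 0],
    [0.1, -1.1, 3.61, 0, 0, 0, 0],
    [0.1, -1.1, 3.61, 0, 0, 0, 0],
    [0.1, -1.1, 3.61, 0, 0, 0, 0],
    [0.1, -1.1, 3.61, 0, 0, 0, 0],
    [0.1, -1.1, 3.61, 0, 0, 0, 0],
    [0.1, -1.1, 3.61, 0, 0, 0, 0],
  ],
)

```text
time_s: 49.83
ee_pos: [485.9, 374.3, 139.6]
tool_rot: [[1.0, -0.011, -0.0], [-0.011, -1.0, -0.0], [-0.0, 0.0, -1.0]]
wrist_force: [0.4, 0.6, 0.6]
grip_width: 47.1
```

Call:
drive_tool(
  increments=[
    [0.1, 0, 0, 0, 0, 0, 0],
    [0.1, 0, 0, 0, 0, 0, 0],
    [0.1, 0, 0, 0, 0, 0, 0],
    [0.1, 0, 0, 0, 0, 0, 0],
  ],
)

```text
time_s: 50.17
ee_pos: [487.3, 371.5, 139.5]
tool_rot: [[1.0, -0.012, -0.0], [-0.012, -1.0, -0.001], [-0.0, 0.001, -1.0]]
wrist_force: [-0.3, -0.8, -0.3]
grip_width: 47.4
```

```bash
python3 lens.py w25
```

```text
50.2167 [487.4 371.3 139.5] 46.719226882599834
O [260. 182.] centroid z10 487.0 372.7 rect 487.0 372.7  38.1 x 38.3
```

Call:
drive_tool(
  increments=[
    [0.1, -0.03, 0.12, -3.2, 0, 0, 0],
    [0.1, 0, 0, -3.2, 0, 0, 0],
    [0.1, 0, 0, -3.2, 0, 0, 0],
    [0.1, 0, 0, -1.9, 0, 0, 0],
    [0.1, 0, 0, -0.8, 0, 0, 0],
    [0.1, 0, 0, 0, 0, 0, 0],
    [0.1, 0, 0, 0, 0, 0, 0],
    [-1, 0, 0, 0, 0, 0, 0],
    [-1, 0, 0, 0, 0, 0, 0],
    [-1, 0, 0, 0, 0, 0, 0],
    [-1, 0, 0, 0, 0, 0, 0],
    [-1, 0, 0, 0, 0, 0, 0],
    [-1, 0, 0, 0, 0, 0, 0],
  ],
)

```text
time_s: 51.3
ee_pos: [487.8, 374.4, 18.7]
tool_rot: [[1.0, -0.011, 0.003], [-0.011, -1.0, 0.001], [0.003, -0.001, -1.0]]
wrist_force: [-0.8, -1.5, 6.0]
grip_width: 13.5
```

Call:
drive_tool(
  increments=[
    [-1, 0, 0, 2.0, 0, 0, 0],
    [-1, 0, 0, 3.5, 0, 0, 0],
    [-1, 0, 0, 3.5, 0, 0, 0],
    [-1, 0, 0, 3.0, 0, 0, 0],
    [-1, 0.863, -3.65, 0, 0, 0, 0],
    [-1, 0.863, -3.65, 0, 0, 0, 0],
    [-1, 0.863, -3.65, 0, 0, 0, 0],
    [-1, 0.863, -3.65, 0, 0, 0, 0],
    [-1, 0.863, -3.65, 0, 0, 0, 0],
    [-1, 0.863, -3.65, 0, 0, 0, 0],
    [-1, 0.863, -3.65, 0, 0, 0, 0],
    [-1, 0.863, -3.65, 0, 0, 0, 0],
    [-1, 0.863, -3.65, 0, 0, 0, 0],
    [-1, 0.863, -3.65, 0, 0, 0, 0],
    [-1, 0.863, -3.65, 0, 0, 0, 0],
    [-1, 0.863, -3.65, 0, 0, 0, 0],
    [-1, 0.863, -3.65, 0, 0, 0, 0],
    [-1, 0.863, -3.65, 0, 0, 0, 0],
    [-1, 0.863, -3.65, 0, 0, 0, 0],
  ],
)

```text
time_s: 52.88
ee_pos: [616.2, -175.4, 137.3]
tool_rot: [[1.0, -0.011, 0.001], [-0.011, -1.0, -0.0], [0.001, 0.0, -1.0]]
wrist_force: [0.4, 0.2, -0.5]
grip_width: 13.4
```

Call:
drive_tool(
  increments=[
    [-1, 0, 0, 0, 0, 0, 0],
    [-1, 0, 0, -1.0, 0, 0, 0],
    [-1, 0, 0, -1.4, 0, 0, 0],
    [-1, 0, 0, -0.4, 0, 0, 0],
    [-1, 0, 0, 0, 0, 0, 0],
    [-1, 0, 0, 0, 0, 0, 0],
    [-1, 0, 0, 0, 0, 0, 0],
    [-1, 0, 0, 0, 0, 0, 0],
    [-1, 0, 0, 0, 0, 0, 0],
  ],
)

```text
time_s: 53.63
ee_pos: [616.4, -173.4, 109.5]
tool_rot: [[1.0, -0.01, 0.001], [-0.01, -1.0, -0.001], [0.001, 0.001, -1.0]]
wrist_force: [-0.9, -0.6, -0.2]
grip_width: 13.5
```

```bash
python3 held.py w26 90|grep -v '|'; python3 look.py w27 81 75 | grep -v O
```

```text
[ 616.4 -173.5  109.4]
blob 241 279 226 326 2467
widest row 318 241 279 discL/R z+10 [[552.7, -158.0], [552.4, -185.2]]
front edge at z bottom/top [ 618.  -171.9   90. ] [ 622.7 -172.   100. ]
stub bottom end [ 570.9 -171.8  126. ]
53.7333 [ 616.3 -173.6  109.3] [-26.  29.  84.  -0.  67.  65.] yaw -0.6
Y [222. 172.] 122 [ 652.9 -147.9] [ 651.5 -147. ]
Y [267. 210.] 902 [ 626.  -177.3] [ 623.6 -177.4]
Y [180. 215.] 101 [ 622.7 -117.5] [ 620.2 -115.6]
R [122. 161.] 64 [660.6 -83.9] [659.5 -80.7]
R [263. 161.] 59 [ 659.4 -174.7] [ 658.2 -174.7]
R [ 89. 189.] 75 [641.9 -59. ] [640.1 -55. ]
R [261. 190.] 71 [ 640. -173.] [ 638.2 -173. ]
R [102. 254.] 80 [593.3 -58.6] [589.8 -54.6]
R [496. 346.] 986 [ 505.  -363.8] [ 498.4 -370.5]
```

View pics/w26.png

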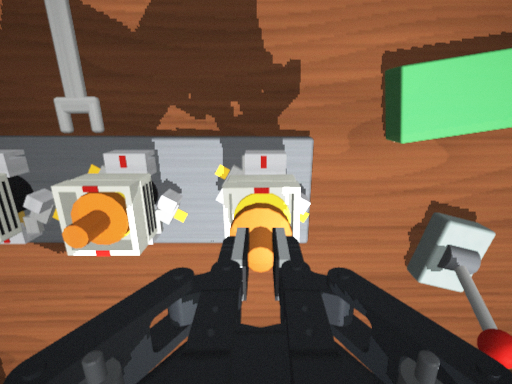

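The view shows the lens held over lamp D (disc at (262,220), lamp red mark (261,190)), lamp C has its lens home at (100,220), and the switch ball is at (497,346).

Call:
drive_tool(
  increments=[
    [-1, 0.04, -0.09, -0.3, 0, 0, 0],
    [-1, 0, 0, -0.3, 0, 0, 0],
    [-1, 0, 0, -0.2, 0, 0, 0],
    [-1, 0, 0, 0, 0, 0, 0],
    [-1, 0, 0, 0, 0, 0, 0],
    [-1, 0, 0, 0, 0, 0, 0],
  ],
)

```text
time_s: 54.23
ee_pos: [616.4, -174.6, 100.6]
tool_rot: [[1.0, -0.011, -0.0], [-0.011, -1.0, 0.0], [-0.0, -0.0, -1.0]]
wrist_force: [-0.1, -0.3, -0.5]
grip_width: 13.2
```

Call:
drive_tool(
  increments=[
    [-1, 0.05, 0, -0.2, 0, 0, 0],
    [-1, 0, 0, -0.2, 0, 0, 0],
    [-1, 0, 0, -0.1, 0, 0, 0],
    [-1, 0, 0, 0, 0, 0, 0],
    [-1, 0, 0, 0, 0, 0, 0],
  ],
)

```text
time_s: 54.65
ee_pos: [616.8, -174.5, 95.5]
tool_rot: [[1.0, -0.011, -0.0], [-0.011, -1.0, 0.0], [-0.0, -0.0, -1.0]]
wrist_force: [-0.5, 0.4, -0.7]
grip_width: 13.4
```

Call:
drive_tool(
  increments=[
    [-1, 0, 0, -0.2, 0, 0, 0],
    [-1, 0, 0, -0.2, 0, 0, 0],
    [-1, 0, 0, -0.2, 0, 0, 0],
    [-1, 0, 0, -0.15, 0, 0, 0],
    [-1, 0, 0, -0.1, 0, 0, 0],
    [-1, 0, 0, -0.1, 0, 0, 0],
    [-1, 0, 0, 0, 0, 0, 0],
  ],
)

```text
time_s: 55.23
ee_pos: [617.4, -174.8, 87.6]
tool_rot: [[1.0, -0.011, 0.002], [-0.011, -1.0, -0.001], [0.002, 0.001, -1.0]]
wrist_force: [-1.5, 1.1, 8.2]
grip_width: 13.8
```

Call:
drive_tool(
  increments=[
    [-1, 0, 0, -0.12, 0, 0, 0],
    [-1, 0, 0, -0.1, 0, 0, 0],
    [-1, 0, 0, 0, 0, 0, 0],
  ],
)

```text
time_s: 55.48
ee_pos: [617.9, -175.0, 87.6]
tool_rot: [[1.0, -0.011, 0.003], [-0.011, -1.0, -0.002], [0.003, 0.002, -1.0]]
wrist_force: [-3.9, 2.4, 18.2]
grip_width: 13.3
```

Call:
drive_tool(
  increments=[
    [-1, 0, 0, 0.25, 0, 0, 0],
    [0.1, 0, 0, 0, 0, 0, 0],
    [0.1, 0, 0, 0, 0, 0, 0],
    [0.1, 0, 0, 0, 0, 0, 0],
    [0.1, 0, 0, 0.5, 0, 0, 0],
    [0.1, 0, 0, 2.0, 0, 0, 0],
    [0.1, 0, 0, 3.0, 0, 0, 0],
    [0.1, -1.28, 1.58, 2.6, 0, 0, 0],
    [0.1, -1.28, 1.58, 2.6, 0, 0, 0],
    [0.1, -1.28, 1.58, 2.6, 0, 0, 0],
    [0.1, -1.28, 1.58, 2.6, 0, 0, 0],
    [0.1, -1.28, 1.58, 2.6, 0, 0, 0],
    [0.1, -1.28, 1.58, 2.6, 0, 0, 0],
    [0.1, 0, 0, 0, 0, 0, 0],
    [0.1, 0, 0, 0, 0, 0, 0],
    [0.1, 0, 0, 0, 0, 0, 0],
  ],
)

```text
time_s: 56.82
ee_pos: [540.0, -79.8, 297.2]
tool_rot: [[1.0, -0.011, -0.0], [-0.011, -1.0, -0.0], [-0.0, 0.0, -1.0]]
wrist_force: [-0.4, 0.6, -0.8]
grip_width: 46.7
```

```bash
python3 look.py w28 81 92 | grep -v O
python3 - <<'E'
from h import *
c=grab('wrist'); cv2.imwrite('pics/w28b.png',cv2.resize(c['im'],None,fx=1.56,fy=1.56,interpolation=cv2.INTER_CUBIC))
rays=[]
for n in('wrist','scene','side'):
    c=grab(n)
    for ce,a,wh in blobs(c,(-8,170,110),(6,255,255),15,2000):
        P=cast(c,ce,92)[0]
        if np.hypot(P[0]-520,P[1]+365)<60:
            d=P-c['O']; d/=np.linalg.norm(d); rays.append((c['O'],d)); print(n,ce.round(1),a,P.round(1))
A=sum(np.eye(3)-np.outer(d,d) for o,d in rays); b=sum((np.eye(3)-np.outer(d,d))@o for o,d in rays)
print('ball',np.linalg.solve(A,b).round(1))
E
```

```text
56.8667 [539.9 -80.  296.4] [-20.  12.  82.  -0.  86.  71.] yaw -0.6
R [245.  82.] 36 [645.5 -61. ] [644.6 -61.6]
R [465. 182.] 377 [ 513.7 -362.5] [ 516.8 -353.8]
wrist [467.  181.8] 347 [ 516.4 -355.2   92. ]
scene [220.4 101. ] 44 [ 518.6 -357.4   92. ]
side [287.  138.3] 30 [ 515.9 -372.5   92. ]
ball [ 518.3 -351.5   98.9]
```

View pics/w28b.png

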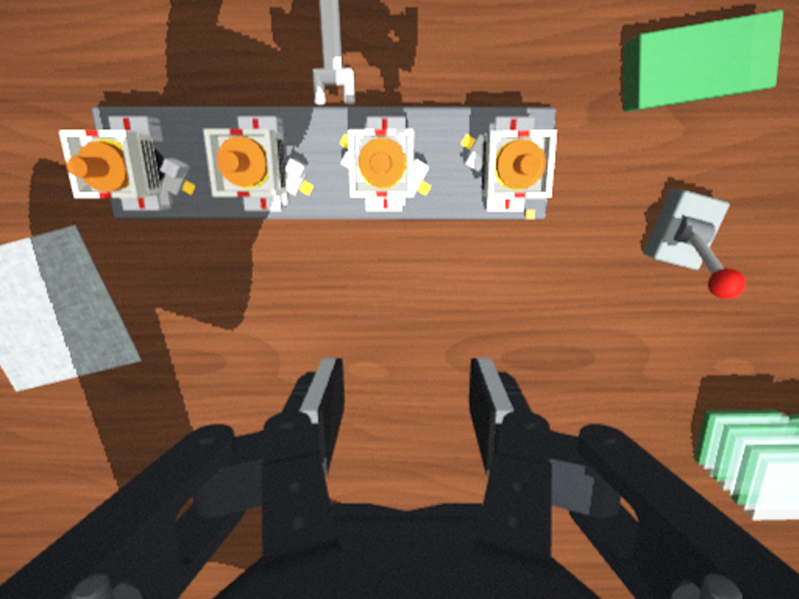

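All four lamps show red marks in line with the hook marks, each with an orange lens inside its rim ((97,165), (240,162), (381,161), (520,164)). The switch ball is at (727,284), block at (686,229).

```bash
python3 - <<'E'
from h import *
c=grab('wrist')
q=np.array([(672,187),(730,202),(698,270),(643,255)])/1.56
print(cast(c,q,25).round(1).tolist(), cast(c,q,25).mean(0).round(1), 'lever base',cast(c,np.array([690,233])/1.56,30).round(1),cast(c,np.array([727,284])/1.56,92).round(1))
E
```

```text
[[593.4, -333.5, 25.0], [578.7, -391.9, 25.0], [511.5, -374.4, 25.0], [527.6, -316.3, 25.0]] [ 552.8 -354.    25. ] lever base [[ 550.  -355.7   30. ]] [[ 516.  -354.1   92. ]]
```

Call:
drive_tool(
  increments=[
    [-1, -0.8, -2.92, -1.74, 0, 0, -1.4],
    [-1, -0.8, -2.92, -1.74, 0, 0, -1.4],
    [-1, -0.8, -2.92, -1.74, 0, 0, -1.4],
    [-1, -0.8, -2.92, -1.74, 0, 0, -1.4],
    [-1, -0.8, -2.92, -1.74, 0, 0, -1.4],
    [-1, -0.8, -2.92, -1.74, 0, 0, -1.4],
    [-1, -0.8, -2.92, -1.74, 0, 0, -1.4],
    [-1, -0.8, -2.92, -1.74, 0, 0, -1.4],
    [-1, -0.8, -2.92, -1.74, 0, 0, -1.4],
    [-1, 0, 0, 0, 0, 0, 0],
    [-1, 0, 0, 0, 0, 0, 0],
    [-1, 0, 0, 0, 0, 0, 0],
    [-1, 0, 0, 0, 0, 0, 0],
  ],
)

```text
time_s: 58.2
ee_pos: [468.7, -341.9, 141.5]
tool_rot: [[0.974, -0.228, 0.001], [-0.228, -0.974, -0.0], [0.001, 0.0, -1.0]]
wrist_force: [-0.8, -0.4, 0.1]
grip_width: 0.4
```

```bash
python3 look.py w29 92 | grep -v O
```

```text
58.25 [ 468.8 -341.8  141.7] [-47.  22.  91.   0.  67.  56.] yaw -13.1
Y [95. 89.] 131 [ 579.8 -253. ]
R [ 49. 112.] 59 [ 572.7 -216. ]
R [259. 146.] 1051 [ 517.4 -351.3]
```

View pics/w29.png

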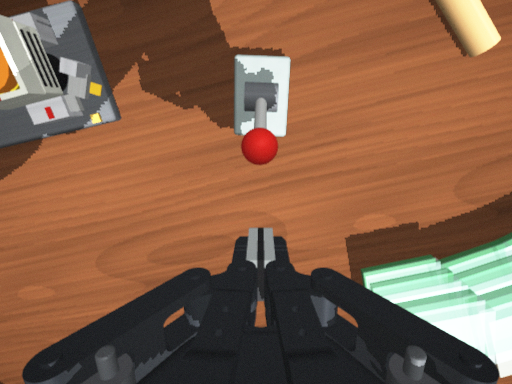

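The ball at (259,146) stands straight ahead of the shut fingers, in line with the block, so the push direction is the tool's x.

Call:
drive_tool(
  increments=[
    [-1, 0, 0, -2.0, 0, 0, 0],
    [-1, 0, 0, -2.0, 0, 0, 0],
    [-1, 0, 0, -1.5, 0, 0, 0],
    [-1, 0, 0, 0, 0, 0, 0],
    [-1, 0.97, -0.22, 0, 0, 0, 0],
    [-1, 0.97, -0.22, 0, 0, 0, 0],
    [-1, 0.97, -0.22, 0, 0, 0, 0],
    [-1, 0.97, -0.22, 0, 0, 0, 0],
    [-1, 0.97, -0.22, 0, 0, 0, 0],
    [-1, 0.97, -0.22, 0, 0, 0, 0],
    [-1, 0.97, -0.22, 0, 0, 0, 0],
    [-1, 0.97, -0.22, 0, 0, 0, 0],
    [-1, 0.97, -0.22, 0, 0, 0, 0],
    [-1, 0, 0, 0, 0, 0, 0],
    [-1, 0, 0, 0, 0, 0, 0],
  ],
)

```text
time_s: 59.5
ee_pos: [556.5, -362.6, 86.2]
tool_rot: [[0.974, -0.228, 0.001], [-0.228, -0.974, -0.001], [0.001, 0.001, -1.0]]
wrist_force: [0.1, -0.8, -0.2]
grip_width: 0.1
```

Call:
drive_tool(
  increments=[
    [-1, 0.48, -0.11, 0, 0, 0, 0],
    [-1, 0.48, -0.11, 0, 0, 0, 0],
    [-1, 0, 0, 0, 0, 0, 0],
    [-1, 0, 0, 0, 0, 0, 0],
  ],
)

```text
time_s: 59.83
ee_pos: [564.9, -364.5, 85.9]
tool_rot: [[0.973, -0.229, -0.0], [-0.229, -0.973, 0.0], [-0.0, -0.0, -1.0]]
wrist_force: [-0.5, -0.2, 0.2]
grip_width: -0.1
```

```bash
python3 look.py w30 92 | grep -v O
```

```text
59.8833 [ 564.9 -364.5   85.9] [-42.  34.  80.   0.  66.  61.] yaw -13.2
Y [ 78. 209.] 139 [ 610.6 -272.3]
R [476.  54.] 4075 [ 639.4 -482.4]
R [263. 208.] 1708 [ 588.3 -370.5]
R [ 27. 244.] 43 [ 597.7 -234.9]
```

Call:
drive_tool(
  increments=[
    [-1, 0.29, -0.07, 0, 0, 0, 0],
    [-1, 0.29, -0.07, 0, 0, 0, 0],
    [-1, 0, 0, 0, 0, 0, 0],
    [-1, 0, 0, 0, 0, 0, 0],
  ],
)

```text
time_s: 60.22
ee_pos: [565.6, -364.5, 85.7]
tool_rot: [[0.973, -0.229, -0.01], [-0.229, -0.973, 0.004], [-0.011, -0.002, -1.0]]
wrist_force: [-17.0, 4.0, 10.0]
grip_width: -0.1
```

Call:
drive_tool(
  increments=[
    [-1, -0.97, 0.22, 0, 0, 0, 0],
    [-1, -1.9, 0.44, 0, 0, 0, 0],
    [-1, -1.9, 0.44, 1.0, 0, 0, 0],
    [-1, 0, 1.0, 3.0, 0, 0, 0],
    [-1, 0, 2.5, 3.0, 0, 0, 0],
    [-1, 0, 2.5, 3.0, 0, 0, 0],
    [-1, 0, 2.5, 3.0, 0, 0, 0],
    [-1, 0, 2.5, 3.0, 0, 0, 0],
    [-1, 0, 2.5, 3.0, 0, 0, 0],
    [-1, 0, 0, 0, 0, 0, 0],
    [-1, 0, 0, 0, 0, 0, 0],
    [-1, 0, 0, 0, 0, 0, 0],
    [-1, 0, 0, 0, 0, 0, 0],
  ],
)

```text
time_s: 61.3
ee_pos: [522.6, -220.4, 274.4]
tool_rot: [[0.973, -0.229, -0.002], [-0.229, -0.973, 0.001], [-0.002, -0.001, -1.0]]
wrist_force: [0.1, -0.4, -0.3]
grip_width: -0.5
```

```bash
python3 look.py w31 92 | grep -v O
```

```text
61.35 [ 522.5 -220.5  274.2] [-34.  15.  81.  -0.  84.  69.] yaw -13.3
R [482.  18.] 1363 [ 629.7 -483.8]
R [378.  85.] 488 [ 588.5 -371.1]
```

View pics/w31.png

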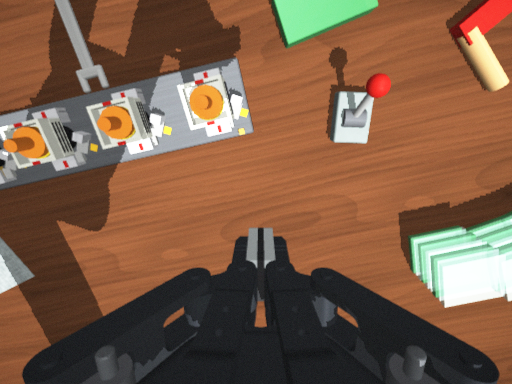

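The lever now leans away with the ball at (378,85), and the lamps and lenses are in place.

```bash
python3 -c "
from plant import ctrl
print(ctrl.hand_in())"
```

```text
the job is handed in; nothing more can be done
None
```

I hung and locked all four lamps, pressed a lens home in each, then pushed the switch to on. I handed the job in at about 61 s of robot time. No verdict was reported.

- **Lamps:** each dropped the full 6 mm and stopped on the plinth, at 15 mm above its bench grasp height. The close-up pictures show the lamp marks in line with the red hook marks.
- **Lenses:** each was pressed until it stopped firmly at 18–27 N. All four stopped 68.7–68.9 mm above their pick-up height, against an expected 69 mm. I judged "fully home" from this stop height and force, not by measuring how far each disc sits below its rim.
- **Switch:** the ball stopped hard at 17 N on the fingers. It had moved about 74 mm by camera, against the nominal 77 mm, and stayed leaning away after I backed off.
- **Disagreements:** measured positions differed by 1–2 mm, mostly from the arm still settling after moves and small camera offsets. I corrected these before each fit. I saw no lens knocked aside, and did not touch the jar, wrench or glass block.

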